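# Stack the pressed tea cakes on the dish

## Robot

A 7-joint arm with a two-finger parallel gripper is mounted at the origin on the work surface. World frame = base frame: x ahead of the robot, y to its left, z up, the work surface at z = 0. Lengths are in m, angles in rad, forces in N, time in s.
With the tool pointing down it reaches from about 0.4 to 0.85 m from the base axis. Payload 4.5 kg.
Tool frame: the origin (TCP) lies midway between the tips of the shut fingers; the grasp point (between the pads) lies 19 mm behind it; z points along the fingers, y is the direction in which the jaws open and shut (so a half turn about z gives the same grasp; the last joint's range is limited). The gripper opens to 88 mm and grips with 3 to 60 N. Pads are 18 mm wide; open, the fingers measure 123 mm over their backs; the gripper's body (75 mm by 187 mm) begins 45 mm behind the grasp point.
Start: joints at [1.308, 0.689, -0.195, 1.565, 0.157, 0.902, -0.215], TCP at [0.183, -0.598, 0.211] pointing down, gripper open.
Joint ranges: [-3.01, 3.01], [-0.46, 2.08], [-1.47, 1.51], [0.13, 2.56], [-1, 4.14], [0.04, 2.09], [-2.66, 2.66]. Speed limits (rad/s): [2.57, 2.57, 3.14, 3.14, 3.14, 3.14, 3.14].

## Interface

Orientations are given as a unit quaternion [x, y, z, w].
In Python, from plant import r gives the robot as it stands. The module is installed in compiled form; this text tells all that it offers.
- The arm moves only by the tool carry_out, never from a script. Its argument "commands" is a list of rows, each a list of 6 numbers: the shift along the tool's x, y, z in m, then the turn, a rotation vector about the tool's x, y, z in degrees. In form: [[dx, dy, dz, wx, wy, wz], ...]. A call has 1 to 12 rows; each row is the pose to reach, as a shift and turn from the pose commanded when the call began, along the tool's axes at that moment; what a row does not reach only later rows make up. A row lasts 1/10 s, in which the tool goes at most 50 mm and 8.59 degrees, less where a joint would pass 70% of its speed; a pose out of reach is approached as far as the arm can. A call with a gripper value outside its range is refused whole. "fingers" is the closure in counts, from 0 (fully open) to 255 (shut), set as the call begins (left out, the last holds). The fingers move at their own pace and stop on an object; "grip_force" is the grip in N (left out, the last holds). Time passes only in rows, so rows that repeat a pose let the fingers close. It gives the time, the measured TCP pose, the force and the opening at its end, in the units of the state.
- r.get_state(): the state, without advancing time (a new reading comes with each control period).
- r.snapshot(name): name is "side" or "top" or "wrist"; returns a dict with "img" (420x560x3 uint8, blue, green, red), "intrinsics" (3x3 intrinsics, pixels), "extrinsics" (4x4, takes a point from camera to world coordinates); the wrist camera has in their place "tool_from_camera" (4x4, takes a point from camera to tool coordinates, whose origin is the TCP and whose axes are the flange's). Camera axes: x right, y down, z forward; pixel columns grow to the right and rows downward; lengths in m; the calibration is good to about 2 mm. The wrist camera is an equidistant fisheye: a pixel r from the principal point sees the ray r / f radians off the axis. A picture is of the moment at which its call begins: read the wrist's pose just before it. There is no depth.
- r.finish_job(): hands the job in, once; it reports no verdict.
Trained networks look in a picture, given as the dict that the camera call returned (one of the last four; its "shot" number tells which), for a name from the list of things; names that differ only in an ending like _2 or _b are one class to them, and where a whole thing is asked for, a point or a joint stands for the part that bears it (a point fixed in the world has none). Each returns a list of dicts, best first, with "p" (0 to 1); they miss things now and then, are a little off and sometimes report something else, mostly with a low value. They report only what shows in the picture. A call takes as long as a camera call. They do not tell look-alikes from the thing itself.
- r.spot_in(picture, label): "xyz" ([x, y, z] in m, in world coordinates, good to about 4 mm: the middle of the surface that is visible of it).
- r.spot_point(picture, label): "xyz" ([x, y, z] in m, in world coordinates, good to about 4 mm: a listed point, or the origin of a listed thing).
The state is a dict: "clock": time; "q": joint angles; "qd": joint speeds; "joint_torque": joint torques, N m; "tool_pos": TCP position; "eef_rot": TCP orientation; "contact_force": force on the tool from outside, world axes, zero at the start; "moment": the same for the moment, N m; "opening": opening from 0.0 (shut) to 1.0 (fully open).
Only numpy, scipy, OpenCV 4.12 (cv2) and the standard library are available. Lean on these libraries where they do the work, as an engineer would, in place of code of your own. Each camera call takes 0.05 s, during which the arm holds its last target.

## Task

Take the three round pressed tea cakes off the sloping display stand and stack them flat in the middle of the round ceramic dish: the thickest at the bottom, the middle one on it, the thinnest on top, each centred on the one below. Set each down gently, without dropping it or pressing hard, leave the dish where it is, do not disturb the kettle, teapot and mugs, and let go of the finished stack.

Things in the scene. Friction and masses are not known exactly. Their poses are not given: they have to be found in the camera images.
- stand: fixed oak display stand, 240 mm wide (y); a board sloping 0.56 rad (32 degrees) that faces the stand's -x and rises to its +x. Origin on the shelf; the slope is 75 mm above it and runs from there 45 mm downhill and 75 mm uphill. Fences (6 mm wide, 18 mm high off the slope, y = -117, -39, 39, 117 mm) run up the slope and make three 72 mm wide channels, centred at y = -78, 0, 78 mm
- stand_mid (a point): point on the slope's surface in the middle channel, 75 mm above the stand's origin. One cake lies about centred on this line in each channel, held at its downhill edge by two brass pins (5 mm thick, 8 mm high, 40 mm apart: a finger fits between). Beside a cake, to the fences, there is no room for a finger; uphill and downhill of it there is
- cake_thick: dark brown pressed tea cake, a flat disc 60 mm across and 20 mm thick, about 55 g. Origin: centre of its underside; z: its axis, out of the slope. Lies in any of the three channels
- cake_middle: the same, 60 mm across and 15 mm thick, about 42 g. Origin: centre of its underside; z: its axis
- cake_thin: the same, 60 mm across and 10 mm thick, about 28 g. Origin: centre of its underside; z: its axis
- cake_thick_mid (a point): centre of the thick cake, 10 mm from either face
- cake_middle_mid (a point): centre of the middle cake, 7.5 mm from either face
- cake_thin_mid (a point): centre of the thin cake, 5 mm from either face
- dish: loose round white ceramic dish, 0.35 kg, 154 mm across the rim, 13 mm high, walls 4 mm; flat inner floor 6 mm above the shelf and about 128 mm across. Origin: centre of its underside; z up
- dish_floor (a point): centre of the dish's inner floor
- kettle: blue enamel kettle, bystander: 170 mm across, 191 mm high with its handle, spout to its +x (125 mm out). Origin: centre of its underside
- teapot: clear glass teapot, bystander: 132 mm across, 119 mm high, spout to its +x and handle to its -x (about 105 mm out). Origin: centre of its underside
- mug_a: white mug, bystander: 82 mm across, 90 mm high, handle to its +y. Origin: centre of its underside
- mug_b: white mug, bystander: as the other
There are look-alikes about, which are no part of the job. Leave any red, turquoise or yellow look-alike of the cake_thin alone.

How it is judged:
By the outcome, as a careful person would: the job done as asked, in the order asked, and still so for the second after the job is handed in, with the robot touching nothing.
It also fails if it takes over 72 s, if anything falls off the work surface, if the arm or the gripper's body presses on something with over 40 N, if the wrist force passes 120 N, or if a joint passes its speed limit or range.

## Working session

There is one attempt and no reset: what is moved stays moved. The work goes in short steps, Python scripts to look and compute and a tool call to move; the robot and the scene stay as the last step left them, time stands still between calls to the robot, and variables do not carry over. Pictures are saved under pics/ and viewed, and the job is handed in when it is done.

Besides the shell and the picture viewer there is one more tool, called after "Emit:" as name([rows], argument=value, ...), one row to a line, values as JSON. carry_out: Moves the arm, as the interface text tells. Its arguments: {"type":"object","properties":{"commands":{"type":"array","items":{"type":"array","items":{"type":"number"}}},"fingers":{"type":"number"},"grip_force":{"type":"number"}},"required":["commands"]}

```bash
mkdir -p pics; ls
python3 - <<'E'
from plant import r
import cv2,json
s=r.get_state(); print(s)
for n in ["side","top","wrist"]:
    p=r.snapshot(n); cv2.imwrite(f"pics/{n}0.png",p["img"])
    print(n,{k:(v.tolist() if hasattr(v,'tolist') else v) for k,v in p.items() if k!='img'})
    if n!="wrist":
        for l in ["stand_mid","stand","cake_thick_mid","cake_middle_mid","cake_thin_mid","dish_floor","dish","kettle","teapot","mug_a"]:
            print(l,[(d["p"],[round(float(v),3) for v in d["xyz"]]) for d in r.spot_point(p,l)])
E
```

```text
pics
{'clock': 0.0, 'q': array([ 1.30780381,  0.68996892, -0.19453109,  1.56634675,  0.15731309,
        0.90250194, -0.21507618]), 'qd': array([-0.00022327,  0.00037232,  0.00141618,  0.00015409,  0.00036661,
        0.00057041,  0.00058487]), 'joint_torque': array([ 3.85677477e-04, -5.27560973e+01, -1.26718931e+00, -1.53426558e+01,
       -5.26505406e-02,  6.55070355e-03,  1.85375693e-04]), 'tool_pos': array([ 0.18253782, -0.59703342,  0.21041919]), 'eef_rot': array([ 9.88999448e-01,  1.47916375e-01, -2.01525290e-04, -8.92845805e-04]), 'contact_force': array([0.15769672, 0.03794491, 0.03125818]), 'moment': array([ 0.0169662 , -0.00470534,  0.00378918]), 'opening': 0.9934868891738906}
side {'intrinsics': [[381.9984649533985, 0.0, 281.9549499999558], [0.0, 381.9984649533985, 208.87138827451406], [0.0, 0.0, 1.0]], 'extrinsics': [[-0.9597993121498392, -0.1710447984889679, 0.2225510218052571, 0.33851059785587556], [-0.28064339575521036, 0.5707897219998731, -0.7716465367500148, 0.9803340362880308], [0.004956290516105809, -0.8030832896836889, -0.5958461756318859, 0.8245721403067519], [0.0
[... 1451 characters left out ...]
0.116, 0.003])]
dish_floor [(0.94, [0.586, 0.157, 0.004])]
dish [(0.95, [0.584, 0.155, -0.002])]
kettle [(0.94, [0.584, -0.476, 0.002])]
teapot [(0.89, [0.578, 0.447, -0.0])]
mug_a [(0.9, [0.769, -0.07, 0.002]), (0.68, [0.772, 0.139, 0.001])]
wrist {'intrinsics': [[325.19226210127806, 0.0, 278.8218884734303], [0.0, 325.19226210127806, 205.38065884160966], [0.0, 0.0, 1.0]], 'tool_from_camera': [[-0.0012344384848847964, -0.9637146484913031, -0.2669317374253361, 0.06787925112461872], [0.9999990062123284, -0.0010078711945639006, -0.0009857839560757945, -0.000782727489367363], [0.0006809816296521769, -0.26693268904151984, 0.9637149349185581, -0.1741156883373394], [0.0, 0.0, 0.0, 1.0]], 'shot': 3}
```

View pics/side0.png

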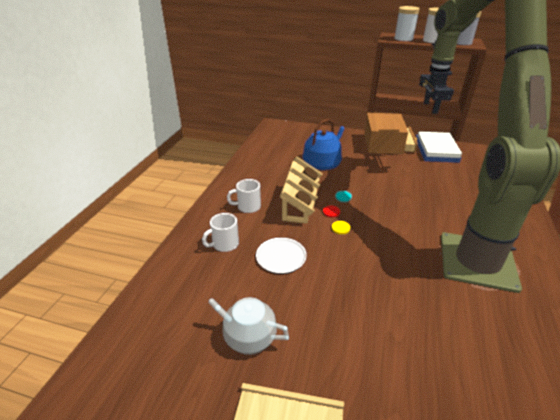

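View pics/top0.png

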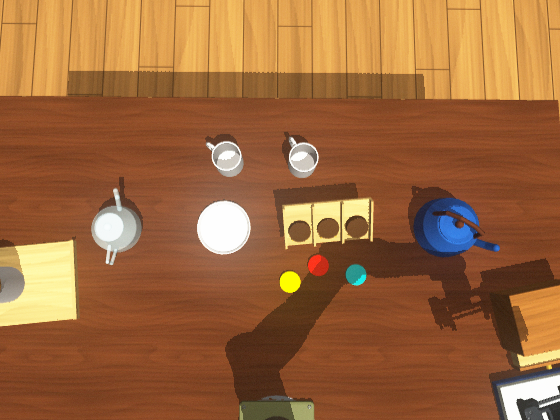

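Run:
```python
import cv2
a=cv2.imread("pics/side0.png")[150:350,200:420]; cv2.imwrite("pics/sc.png",cv2.resize(a,None,fx=3,fy=3,interpolation=cv2.INTER_CUBIC)[:600,:660])
a=cv2.imread("pics/top0.png")[130:290,270:410]; cv2.imwrite("pics/tc.png",cv2.resize(a,None,fx=3.7,fy=3.7,interpolation=cv2.INTER_CUBIC))
```

```text
(no output)
```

View pics/sc.png

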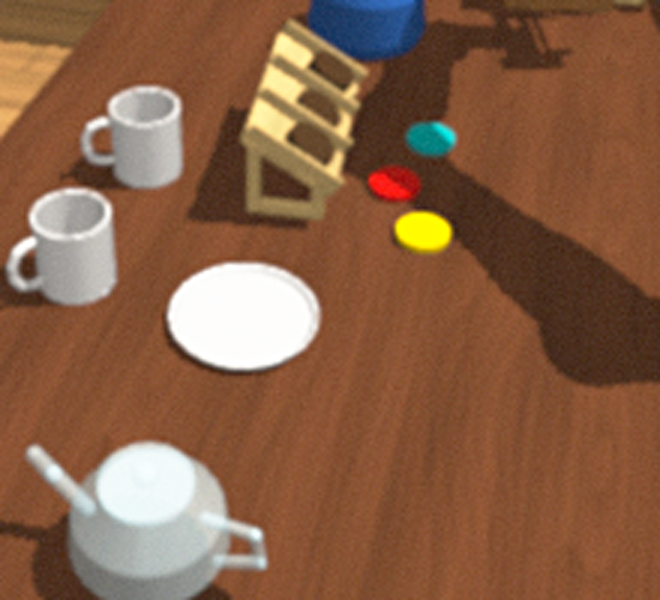

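View pics/tc.png

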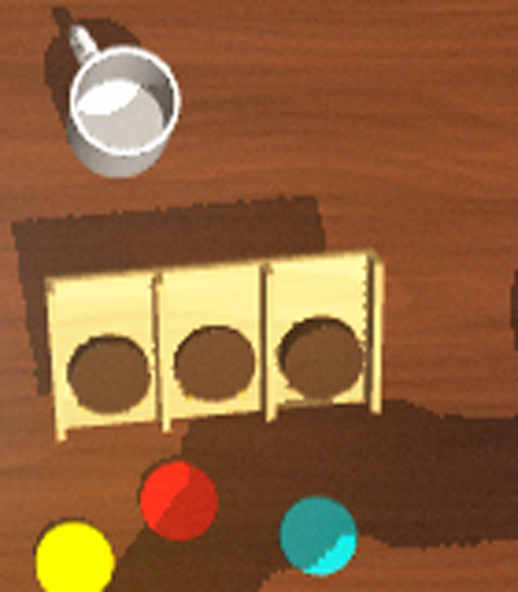

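The brown cakes on the stand sit at top-view pixels (299,230), (328,228) and (357,227). The look-alikes are loose on the table: red (318,265), turquoise (356,275) and yellow (290,282). I want the three dark brown ones in the channels. The networks put thick at y=-0.213, thin in the middle and middle at y=-0.06. I'll move in for a closer wrist view to check that order before any grasp.

```bash
cat > h.py <<'E'
import numpy as np
from scipy.spatial.transform import Rotation as R
from plant import r
YAW=np.deg2rad(5.0); A=0.56
def Rpick(yaw=YAW,a=A):
    u=np.array([np.cos(a),0,np.sin(a)]);z=np.array([np.sin(a),0,-np.cos(a)])
    M=np.stack([[0,1,0],u,z],1)
    return R.from_euler('z',yaw)*R.from_matrix(M)
def Rdown(yaw=YAW): return Rpick(yaw,0.0)
def rel(pos,rot,s=None,base=None):
    if base is None:
        s=s or r.get_state(); p0,r0=s["tool_pos"],R.from_quat(s["eef_rot"])
    else: p0,r0=base
    d=r0.inv().apply(np.array(pos)-p0); w=(r0.inv()*rot).as_rotvec(degrees=True)
    return np.round(d,4).tolist(),np.round(w,2).tolist()
E
python3 - <<'E'
from h import *
m=np.array([.578,-.137,.075]); Rp=Rpick(); z=Rp.apply([0,0,1])
s=r.get_state()
print(rel(s["tool_pos"]+[0,0,.15],R.from_quat(s["eef_rot"])))
print(rel(m-.13*z,Rp), m-.13*z, Rp.as_quat())
E
```

```text
([-0.0, 0.0, -0.15], [0.0, 0.0, 0.0])
([0.4451, -0.3393, 0.0261], [-26.92, 21.8, -75.81]) [ 0.50920857 -0.14301847  0.18514316] [0.64927964 0.70856439 0.20375076 0.18670317]
```

Emit:
carry_out([
  [0, 0, -0.05, 0, 0, 0],
  [0.02, -0.01, -0.1, 0, 0, -6],
  [0.06, -0.04, -0.12, -2, 2, -13],
  [0.1, -0.08, -0.12, -5, 4, -20],
  [0.14, -0.11, -0.12, -8, 6, -27],
  [0.18, -0.14, -0.12, -11, 8, -34],
  [0.22, -0.17, -0.12, -14, 10, -41],
  [0.26, -0.2, -0.1, -16, 12, -48],
  [0.31, -0.23, -0.08, -19, 15, -55],
  [0.35, -0.26, -0.06, -22, 17, -62],
  [0.39, -0.29, -0.04, -24, 19, -68],
  [0.43, -0.32, -0.01, -26, 21, -74],
], fingers=0, grip_force=15)

```text
clock: 2.35
tool_pos: [0.4578, -0.2225, 0.2581]
eef_rot: [0.693, 0.677, 0.182, 0.17]
contact_force: [-0.6, -0.8, 0.3]
opening: 1.003
```

Run:
```python
from h import *
m=np.array([.578,-.137,.075]); Rp=Rpick(); z=Rp.apply([0,0,1])
s=r.get_state();print(s["tool_pos"],s["q"])
print(rel(m-.13*z,Rp))
```

```text
[ 0.45781922 -0.2224548   0.25814431] [ 1.00315928  0.41713597 -0.65573464  2.26924074  0.36877514  0.0817607
  0.06445466]
([0.0788, 0.0078, 0.0895], [-3.19, 1.99, -5.81])
```

Emit:
carry_out([
  [0.04, 0.004, 0.04, -1, 1, -3],
  [0.06, 0.008, 0.09, -3, 2, -6],
  [0.06, 0.008, 0.09, -3, 2, -6],
])

```text
clock: 2.65
tool_pos: [0.4339, -0.195, 0.2152]
eef_rot: [0.677, 0.708, 0.157, 0.12]
contact_force: [-1.1, 1.4, -1.2]
opening: 1.0
```

Run:
```python
from h import *
import cv2
m=np.array([.578,-.137,.075]); Rp=Rpick(); z=Rp.apply([0,0,1])
s=r.get_state();print(s["tool_pos"],s["eef_rot"],s["q"])
print(rel(m-.13*z,Rp))
p=r.snapshot("wrist"); cv2.imwrite("pics/w1.png",p["img"])
s=r.get_state();print(s["clock"],s["tool_pos"],s["eef_rot"],s["q"])
for l in ["cake_thick_mid","cake_middle_mid","cake_thin_mid","stand_mid"]:
    print(l,[(d["p"],[round(float(v),3) for v in d["xyz"]]) for d in r.spot_point(p,l)])
```

```text
[ 0.43385114 -0.19498033  0.21515306] [0.6774734  0.70839553 0.15736151 0.12017874] [ 1.06515388  0.52378946 -0.84402583  2.29592955  1.03149623  0.22133809
 -0.57858094]
([0.0465, 0.0596, 0.0597], [-9.33, -1.29, -2.87])
2.7 [ 0.4317727  -0.1936412   0.21245204] [0.67705038 0.70943746 0.15681975 0.11708472] [ 1.06703046  0.52978104 -0.84877207  2.2992292   1.04286719  0.22503943
 -0.58869697]
cake_thick_mid [(0.65, [0.581, -0.214, 0.083])]
cake_middle_mid [(0.87, [0.565, -0.061, 0.085])]
cake_thin_mid [(0.93, [0.573, -0.142, 0.083]), (0.91, [0.447, -0.222, 0.004]), (0.8, [0.477, -0.118, 0.003]), (0.59, [0.426, -0.034, 0.006]), (0.26, [0.586, -0.213, 0.077])]
stand_mid []
```

View pics/w1.png

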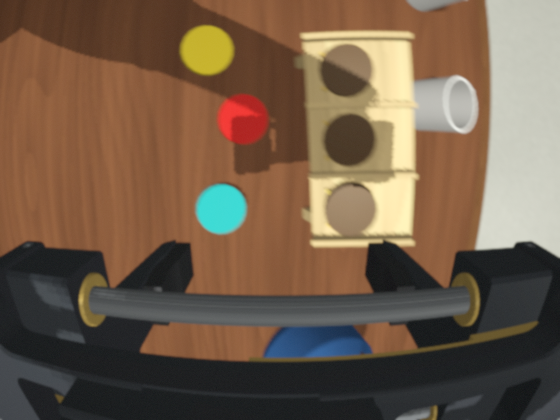

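```bash
cat > kin.py <<'E'
import numpy as np, itertools
from scipy.spatial.transform import Rotation as R
# xArm7-like modified DH; p: d1,d3,a3,a4,d5,a6,dt, base offset
AL=[0,-np.pi/2,np.pi/2,np.pi/2,np.pi/2,np.pi/2,-np.pi/2]
def fk(q,p,sg):
    d=[p[0],0,p[1],0,p[4],0,p[6]]; a=[0,0,0,p[2],p[3],0,p[5]]
    T=np.eye(4); T[:3,:3]=R.from_rotvec([0,0,p[7]]).as_matrix()
    for i in range(7):
        X=np.eye(4);X[:3,:3]=R.from_rotvec([AL[i],0,0]).as_matrix();X[0,3]=a[i]
        Z=np.eye(4);Z[:3,:3]=R.from_rotvec([0,0,sg[i]*q[i]]).as_matrix();Z[2,3]=d[i]
        T=T@X@Z
    Z=np.eye(4);Z[:3,:3]=R.from_rotvec([0,0,p[8]]).as_matrix()
    return T@Z
E
cat > data.py <<'E'
import numpy as np
D=[([1.30780381,0.68996892,-0.19453109,1.56634675,0.15731309,0.90250194,-0.21507618],[0.18253782,-0.59703342,0.21041919],[9.88999448e-01,1.47916375e-01,-2.01525290e-04,-8.92845805e-04]),
([1.06515388,0.52378946,-0.84402583,2.29592955,1.03149623,0.22133809,-0.57858094],[0.43385114,-0.19498033,0.21515306],[0.6774734,0.70839553,0.15736151,0.12017874]),
([1.00315928,0.41713597,-0.65573464,2.26924074,0.36877514,0.0817607,0.06445466],[0.45781922,-0.2224548,0.25814431],[0.693,0.677,0.182,0.17])]
E
python3 - <<'E'
from kin import *; from data import D
from scipy.optimize import least_squares
best=[]
def res(p,sg):
    o=[]
    for q,t,e in D:
        T=fk(q,p,sg); o+=list((T[:3,3]-t)*5); o+=list((R.from_matrix(T[:3,:3]).inv()*R.from_quat(e)).as_rotvec())
    return np.array(o)
for sg in itertools.product([1,-1],repeat=7):
  for b in [0,np.pi/2,np.pi,-np.pi/2]:
   for f in [0,np.pi]:
    s=least_squares(res,[.3,.3,.05,.07,.35,.07,.27,b,f],args=(sg,),max_nfev=60)
    best.append((s.cost,sg,s.x))
best.sort(key=lambda v:v[0])
for b in best[:6]: print(b[0],b[1],np.round(b[2],3))
E
```

```text
Still running in the background as job /tmp/bash_jobs.1000/3c5a2f3e0e49 (pid 609). You'll get a notice when it ends.
```

```bash
kill -- -$(cat /tmp/bash_jobs.1000/3c5a2f3e0e49/pid); export OMP_NUM_THREADS=1
cat > fit.py <<'E'
from kin import *; from data import D
from scipy.optimize import least_squares
def rr(q,sg,b,f):
    M=R.from_euler('z',b)
    for i in range(7): M=M*R.from_rotvec([AL[i],0,0])*R.from_rotvec([0,0,sg[i]*q[i]])
    return M*R.from_euler('z',f)
c=[]
for sg in itertools.product([1,-1],repeat=7):
  for b in np.arange(4)*np.pi/2:
   for f in np.arange(4)*np.pi/2:
    e=sum((rr(q,sg,b,f).inv()*R.from_quat(o)).magnitude()**2 for q,t,o in D)
    c.append((e,sg,b,f))
c.sort(key=lambda v:v[0])
for v in c[:4]: print(v)
_,sg,b,f=c[0]
def res(p):
    o=[]
    for q,t,e in D:
        T=fk(q,list(p)+[b,f],sg); o+=list(T[:3,3]-t)
    return np.array(o)
s=least_squares(res,[.3,.3,.05,.07,.35,.07,.27])
print(s.cost,np.round(s.x,4),np.round(res(s.x),4))
np.save("kp.npy",np.array(list(s.x)+[b,f]+list(sg)))
E
time timeout 300 python3 fit.py
```

```text
(4.05600523887828, (-1, -1, -1, -1, -1, -1, -1), np.float64(3.141592653589793), np.float64(1.5707963267948966))
(4.0560052388782815, (-1, 1, -1, 1, -1, 1, -1), np.float64(0.0), np.float64(4.71238898038469))
(4.667179355507927, (1, -1, -1, -1, -1, -1, -1), np.float64(1.5707963267948966), np.float64(1.5707963267948966))
(4.667179355507928, (1, 1, -1, 1, -1, 1, -1), np.float64(4.71238898038469), np.float64(4.71238898038469))
0.0007807637500424099 [ 0.2481  0.1414 -1.1836 -0.5447 -0.927   0.0113  0.4059] [ 0.0237  0.0103  0.0026  0.0074 -0.0145 -0.0153 -0.0074  0.0131  0.0126]
real	0m3.762s
user	0m3.331s
sys	0m0.188s
```

```bash
export OMP_NUM_THREADS=1
cat > kin.py <<'E'
import numpy as np, itertools
from scipy.spatial.transform import Rotation as R
def fk(q,p,sg,full=False):
    # p: h1, h3(up arm), e (elbow offset x), h5, w (wrist offset x), ht, yawbase, yawflange
    M=R.from_euler('z',p[6]); t=np.zeros(3)
    ax='zyzyzyz'
    pre=[[0,0,0],[0,0,p[0]],[0,0,0],[p[2],0,p[1]],[-p[2] if len(p)<9 else p[8],0,0],[p[4],0,p[3]],[0,0,p[5]]]
    for i in range(7):
        t=t+M.apply(pre[i]); M=M*R.from_euler(ax[i],sg[i]*q[i])
    return t,M*R.from_euler('z',p[7])
E
cat > fit.py <<'E'
from kin import *; from data import D
from scipy.optimize import least_squares
c=[]
P=[.3,.3,.05,.35,.07,.27]
for sg in itertools.product([1,-1],repeat=7):
  for b in np.arange(4)*np.pi/2:
   for f in np.arange(4)*np.pi/2:
    e=sum((fk(q,P+[b,f],sg)[1].inv()*R.from_quat(o)).magnitude()**2 for q,t,o in D)
    c.append((e,sg,b,f))
c.sort(key=lambda v:v[0])
for v in c[:4]: print(v)
_,sg,b,f=c[0]
def res(p):
    o=[]
    for q,t,e in D:
        T=fk(q,list(p[:6])+[b,f,p[6]],sg)[0]; o+=list(T-t)
    return np.array(o)
s=least_squares(res,P+[-.05])
print(s.cost,np.round(s.x,4),np.round(res(s.x),4))
np.save("kp.npy",np.array(list(s.x)+[b,f]+list(sg)))
E
timeout 500 python3 fit.py
```

```text
(4.4642351879111157e-07, (-1, 1, -1, 1, -1, 1, -1), np.float64(0.0), np.float64(1.5707963267948966))
(4.4642351879111157e-07, (-1, -1, -1, -1, -1, -1, -1), np.float64(3.141592653589793), np.float64(4.71238898038469))
(0.8164284117198838, (-1, 1, -1, 1, -1, 1, -1), np.float64(1.5707963267948966), np.float64(3.141592653589793))
(0.8164284117198839, (-1, -1, -1, -1, -1, -1, -1), np.float64(4.71238898038469), np.float64(0.0))
0.0002706883533940172 [ 0.0921  0.7283 -0.11    0.2528 -0.069   0.4168 -0.0124] [ 0.0157  0.0072  0.002  -0.0102 -0.0041 -0.0054  0.0086 -0.002   0.0034]
```

```bash
export OMP_NUM_THREADS=1
cat > kin.py <<'E'
import numpy as np
from scipy.spatial.transform import Rotation as R
SG=[-1,1,-1,1,-1,1,-1]
LO=np.array([-3.01,-.46,-1.47,.13,-1,.04,-2.66]);HI=np.array([3.01,2.08,1.51,2.56,4.14,2.09,2.66])
def fk(q,p):
    M=R.identity(); t=np.zeros(3)
    pre=[[0,0,0],[0,0,p[0]],[0,0,0],[p[4],p[5],p[1]],[0,0,0],[p[6],p[7],p[2]],[0,0,p[3]]]
    for i in range(7):
        t=t+M.apply(pre[i]); M=M*R.from_euler('zyzyzyz'[i],SG[i]*q[i])
    return t,M*R.from_euler('z',np.pi/2)
E
cat > fit.py <<'E'
from kin import *; from data import D
from scipy.optimize import least_squares
for lam in [1,.05,.01]:
    def res(p):
        o=[]
        for q,t,e in D: o+=list(fk(q,p)[0]-np.array(t))
        return np.array(o+list(lam*p[4:]))
    s=least_squares(res,[.285,.42,.314,.34,0,0,0,0])
    print(np.round(s.x,4),np.round(res(s.x)[:9],4))
np.save("kp.npy",s.x)
E
timeout 500 python3 fit.py
```

```text
[ 0.2724  0.5875  0.3211  0.3217 -0.0031 -0.015  -0.0027 -0.0109] [ 0.0143  0.0064 -0.0039  0.0052 -0.0039  0.0039 -0.0043  0.0023 -0.    ]
[ 0.3046  0.5773  0.3324  0.3425 -0.0141 -0.0364 -0.0113 -0.0025] [ 0.0033  0.0035  0.0036  0.0016 -0.0019 -0.0023 -0.0003 -0.0024 -0.0013]
[ 0.2973  0.5843  0.3308  0.3472 -0.02   -0.034  -0.0135 -0.0038] [ 0.0032  0.0034  0.0037  0.0015 -0.0019 -0.0023 -0.0002 -0.0024 -0.0014]
```

```bash
export OMP_NUM_THREADS=1
cat > ikt.py <<'E'
from kin import *; from h import Rpick,Rdown
from scipy.optimize import least_squares
p=np.load("kp.npy")
def ik(pos,rot,q0,w=0.02):
    def f(q):
        t,M=fk(q,p); return np.concatenate([(t-pos)*10,(M.inv()*rot).as_rotvec()*3,w*(q-q0)])
    s=least_squares(f,np.clip(q0,LO+.01,HI-.01),bounds=(LO,HI)); e=f(s.x); return s.x,np.linalg.norm(e[:3])/10,np.linalg.norm(e[3:6])/3
if __name__=="__main__":
    z=Rpick().apply([0,0,1])
    for name,c in [("thick",[.581,-.213,.075]),("thin",[.575,-.138,.075]),("mid",[.566,-.06,.075])]:
        for so in [0,.06,.12]:
            for j3 in [-1.0,-.5,0,.5,1.]:
                q,e1,e2=ik(np.array(c)-so*z,Rpick(),np.array([.3-j3*.8,.5,j3,2.,0.2,.5,0.]),.005)
                print(name,so,j3,np.round(q,2),round(e1*1000,1),round(e2,3))
E
timeout 500 python3 ikt.py
```

```text
thick 0 -1.0 [ 1.08  1.22 -1.39  2.19  1.94  0.96 -1.23] 0.0 0.0
thick 0 -0.5 [ 1.06  1.16 -1.28  2.19  1.98  0.86 -1.28] 0.0 0.0
thick 0 0 [ 0.64  0.81 -0.36  2.   -1.    0.04  1.54] 22.4 0.151
thick 0 0.5 [ 0.64  0.81 -0.36  2.   -1.    0.04  1.54] 22.4 0.151
thick 0 1.0 [ 0.64  0.81 -0.36  2.   -1.    0.04  1.54] 22.4 0.151
thick 0.06 -1.0 [ 1.14  1.09 -1.4   2.24  1.84  0.88 -1.22] 0.0 0.0
thick 0.06 -0.5 [ 1.11  1.03 -1.3   2.23  1.89  0.77 -1.27] 0.0 0.0
thick 0.06 0 [ 0.71  0.7  -0.4   2.09 -1.    0.04  1.54] 18.5 0.118
thick 0.06 0.5 [ 0.71  0.7  -0.4   2.09 -1.    0.04  1.54] 18.5 0.118
thick 0.06 1.0 [ 0.71  0.7  -0.4   2.09 -1.    0.04  1.54] 18.5 0.118
thick 0.12 -1.0 [ 1.21  0.93 -1.39  2.26  1.73  0.74 -1.17] 0.0 0.0
thick 0.12 -0.5 [ 1.18  0.87 -1.27  2.26  1.78  0.62 -1.22] 0.0 0.0
thick 0.12 0 [ 0.78  0.59 -0.46  2.16 -1.    0.04  1.54] 12.6 0.076
thick 0.12 0.5 [ 0.78  0.59 -0.46  2.16 -1.    0.04  1.54] 12.6 0.076
thick 0.12 1.0 [ 0.78  0.59 -0.46  2.16 -1.    0.04  1.54] 12.6 0.076
thin 0 -1.0 [ 0.93  1.24 -1.45  2.3   1.98  1.14 -1.46] 0.0 0.0
thin 0 -0.5 [ 0.91 
[... 1192 characters left out ...]
 2.08 -1.    0.04  1.2 ] 37.2 0.239
mid 0.06 -1.0 [ 0.77  1.07 -1.47  2.45  1.92  1.17 -1.77] 0.0 0.0
mid 0.06 -0.5 [ 0.76  1.04 -1.41  2.45  1.95  1.12 -1.79] 0.0 0.0
mid 0.06 0 [ 0.74  0.98 -1.3   2.45  2.02  1.02 -1.85] 0.0 0.0
mid 0.06 0.5 [ 0.22  0.61 -0.16  2.17 -1.    0.04  1.2 ] 33.8 0.205
mid 0.06 1.0 [ 0.22  0.61 -0.16  2.17 -1.    0.04  1.2 ] 33.8 0.205
mid 0.12 -1.0 [ 0.83  0.89 -1.47  2.48  1.84  1.01 -1.78] 0.0 0.0
mid 0.12 -0.5 [ 0.83  0.88 -1.45  2.48  1.85  0.99 -1.79] 0.0 0.0
mid 0.12 0 [ 0.25  0.48 -0.19  2.25 -1.    0.04  1.2 ] 28.2 0.159
mid 0.12 0.5 [ 0.25  0.48 -0.19  2.25 -1.    0.04  1.2 ] 28.2 0.159
mid 0.12 1.0 [ 0.25  0.48 -0.19  2.25 -1.    0.04  1.2 ] 28.2 0.159
```

The image shows the three brown cakes at (346,70), (350,139) and (351,208), with the arm near its wrist limit (q6 low). My fitted kinematics show the slope pose is reachable with the elbow swung (q3≈-1.3, q5≈2), and the arm is already heading that way. I'll aim for a standoff over the right channel.

Run:
```python
from h import *
m=np.array([.578,-.137,.075]); Rp=Rpick(); z=Rp.apply([0,0,1])
c=np.array([.581,-.213,.075])
print(rel(c-.10*z,Rp))
```

```text
([-0.0297, 0.0646, 0.0862], [-9.25, -1.36, -3.07])
```

Emit:
carry_out([
  [-0.005, 0.01, 0.01, -2, 0, 0],
  [-0.01, 0.02, 0.02, -3, 0, -1],
  [-0.015, 0.03, 0.03, -5, -1, -2],
  [-0.02, 0.04, 0.04, -7, -1, -2],
  [-0.025, 0.055, 0.06, -9, -1, -3],
  [-0.03, 0.065, 0.08, -9.25, -1.4, -3],
  [-0.03, 0.065, 0.085, -9.25, -1.4, -3.1],
  [-0.03, 0.065, 0.085, -9.25, -1.4, -3.1],
])

```text
clock: 3.7
tool_pos: [0.5268, -0.2174, 0.1595]
eef_rot: [0.649, 0.709, 0.203, 0.185]
contact_force: [-0.2, -0.0, 0.3]
opening: 1.0
```

Run:
```python
from h import *
Rp=Rpick(); z=Rp.apply([0,0,1])
c=np.array([.581,-.213,.075])
s=r.get_state(); print(s["q"].round(3),s["tool_pos"])
print(rel(c-.10*z,Rp))
```

```text
[ 1.082  0.821 -0.997  2.257  2.036  0.434 -1.428] [ 0.52675641 -0.21735931  0.15954031]
([-0.0004, 0.0012, 0.0005], [-0.23, -0.07, 0.06])
```

```bash
cat >> h.py <<'E'
import cv2
def wray(p,s,uv):
    K=p["intrinsics"];T=np.array(p["tool_from_camera"])
    d=(np.asarray(uv,float)-[K[0][2],K[1][2]])/K[0][0]; th=np.linalg.norm(d,axis=-1,keepdims=True)
    v=np.concatenate([np.sin(th)*d/np.maximum(th,1e-9),np.cos(th)],-1)
    Rt=R.from_quat(s["eef_rot"]); return s["tool_pos"]+Rt.apply(T[:3,3]),Rt.apply(v@T[:3,:3].T)
def wproj(p,s,X):
    K=p["intrinsics"];T=np.array(p["tool_from_camera"]);Rt=R.from_quat(s["eef_rot"])
    x=(Rt.inv().apply(np.atleast_2d(X)-s["tool_pos"])-T[:3,3])@T[:3,:3]
    rho=np.linalg.norm(x[:,:2],axis=1,keepdims=True); th=np.arctan2(rho,x[:,2:])
    return x[:,:2]/rho*th*K[0][0]+[K[0][2],K[1][2]]
def cproj(p,X):
    K=np.array(p["intrinsics"]);E=np.array(p["extrinsics"]);x=(np.atleast_2d(X)-E[:3,3])@E[:3,:3]
    return x[:,:2]/x[:,2:]*K[0,0]+K[:2,2]
def cray(p,uv):
    K=np.array(p["intrinsics"]);E=np.array(p["extrinsics"]);uv=np.atleast_2d(uv)
    return E[:3,3],np.c_[(uv-K[:2,2])/K[0,0],np.ones(len(uv))]@E[:3,:3].T
def shot(n,f):
    s=r.get_state();p=r.snapshot(n);cv2.imwrite(f,p["img"]);return s,p
E
python3 - <<'E'
from h import *
import pickle
s,p=shot("wrist","pics/w2.png"); pickle.dump((s,p),open("w2.pkl","wb"))
for l in ["cake_thick_mid","cake_thick","cake_middle_mid","cake_thin_mid","stand_mid","stand","dish_floor"]:
    print(l,[(d["p"],[round(float(v),3) for v in d["xyz"]]) for d in r.spot_point(p,l)])
E
```

```text
cake_thick_mid [(0.73, [0.582, -0.214, 0.083])]
cake_thick [(0.62, [0.585, -0.215, 0.076])]
cake_middle_mid [(0.95, [0.565, -0.058, 0.086])]
cake_thin_mid [(0.78, [0.478, -0.122, 0.002]), (0.67, [0.447, -0.224, 0.002]), (0.6, [0.576, -0.14, 0.084])]
stand_mid []
stand [(0.86, [0.578, -0.138, -0.002])]
dish_floor []
```

View pics/w2.png

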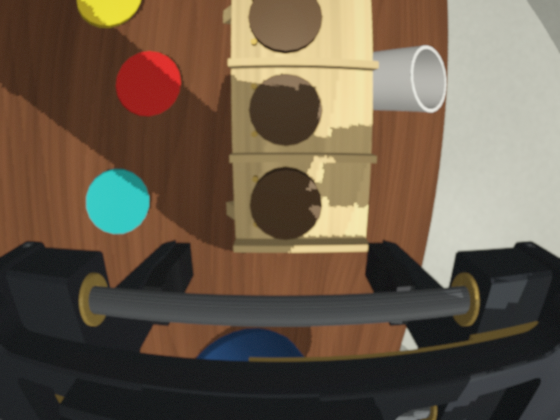

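```bash
cat > ov.py <<'E'
from h import *
import pickle,sys
def stand_pts(o,yaw):
    Rs=R.from_euler('z',yaw); c,s_=np.cos(A),np.sin(A)
    def P(u,y,n): return np.array(o)+Rs.apply([u*c-n*s_, y, .075+u*s_+n*c])
    return P
def draw(img,proj,P,cakes,sc,off):
    def pl(pts,col):
        q=((proj(np.array(pts))-off)*sc).astype(int); cv2.polylines(img,[q.reshape(-1,1,2)],False,col,1,cv2.LINE_AA)
    for y in (-.117,-.039,.039,.117):
        for e in(-.003,.003): pl([P(u,y+e,.018) for u in np.linspace(-.045,.075,8)],(0,255,0))
    for u in(-.045,.075): pl([P(u,y,0) for y in np.linspace(-.117,.117,12)],(255,255,0))
    t=np.linspace(0,2*np.pi,60)
    for (u,y,h) in cakes:
        pl([P(u+.03*np.cos(a),y+.03*np.sin(a),h) for a in t],(0,0,255))
        pl([P(u+.03*np.cos(a),y+.03*np.sin(a),0) for a in t],(255,0,255))
if __name__=="__main__":
    s,p=pickle.load(open("w2.pkl","rb"))
    P=stand_pts([.580,-.138,0],np.deg2rad(5))
    x0,y0,x1,y1=200,0,400,260
    img=cv2.resize(p["img"][y0:y1,x0:x1],None,fx=2.3*1,fy=2.3,interpolation=cv2.INTER_CUBIC)
    draw(img,lambda X:wproj(p,s,X),P,[(0,-.078,.02),(0,0,.01),(0,.078,.015)],2.3,np.array([x0,y0]))
    cv2.imwrite("pics/ov2.png",img)
E
python3 ov.py
```

```text
(no output)
```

View pics/ov2.png

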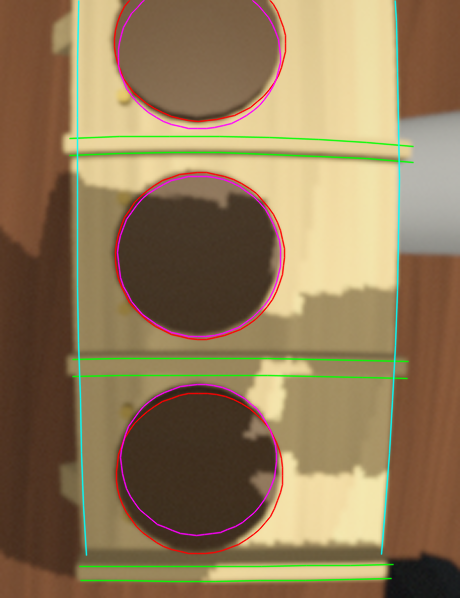

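The overlay matches: fences at y≈145, 365 and 572 in the crop, and all three disc outlines agree with thick, thin and middle from right to left. I'll descend on the thick cake.

```bash
cat > g.py <<'E'
from ov import *
P=stand_pts([.580,-.138,0],np.deg2rad(5))
E
python3 - <<'E'
from g import *
s=r.get_state(); print(s["tool_pos"],rel(P(.001,-.078,.003),Rpick()))
E
```

```text
[ 0.52735633 -0.21753869  0.16083549] ([-0.0033, 0.0058, 0.1013], [-0.08, 0.04, 0.17])
```

Emit:
carry_out([
  [-0.002, 0.004, 0.02, 0, 0, 0],
  [-0.0033, 0.0058, 0.045, 0, 0, 0],
  [-0.0033, 0.0058, 0.065, 0, 0, 0],
  [-0.0033, 0.0058, 0.08, 0, 0, 0],
  [-0.0033, 0.0058, 0.09, 0, 0, 0],
  [-0.0033, 0.0058, 0.096, 0, 0, 0],
  [-0.0033, 0.0058, 0.096, 0, 0, 0],
])

```text
clock: 4.8
tool_pos: [0.5834, -0.2157, 0.0817]
eef_rot: [0.649, 0.709, 0.203, 0.186]
contact_force: [0.6, 0.0, -0.8]
opening: 0.998
```

Run:
```python
from g import *
s,p=shot("wrist","pics/w3.png"); print(s["q"].round(2),s["tool_pos"],s["contact_force"],rel(P(.001,-.078,.003),Rpick(),s))
```

```text
[ 0.99  1.03 -0.98  2.16  2.15  0.57 -1.46] [ 0.58338999 -0.21566058  0.08166207] [ 0.61219067  0.02746542 -0.75758733] ([-0.0003, 0.0003, 0.0044], [-0.1, -0.03, 0.11])
```

View pics/w3.png

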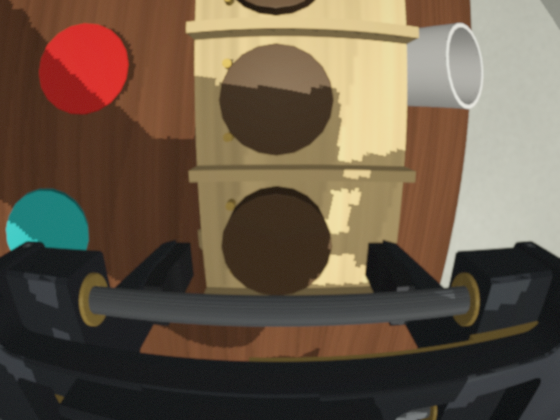

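Emit:
carry_out([
  [0, 0, 0.0025, 0, 0, 0],
  [0, 0, 0.004, 0, 0, 0],
  [0, 0, 0.004, 0, 0, 0],
])

```text
clock: 5.15
tool_pos: [0.5855, -0.2158, 0.0787]
eef_rot: [0.649, 0.709, 0.203, 0.187]
contact_force: [0.1, 0.1, 0.2]
opening: 1.001
```

Emit:
carry_out([
  [0, 0, 0, 0, 0, 0],
  [0, 0, 0, 0, 0, 0],
  [0, 0, 0, 0, 0, 0],
  [0, 0, 0, 0, 0, 0],
  [0, 0, 0, 0, 0, 0],
  [0, 0, 0, 0, 0, 0],
], fingers=255, grip_force=15)

```text
clock: 5.75
tool_pos: [0.5855, -0.2156, 0.0785]
eef_rot: [0.649, 0.709, 0.203, 0.186]
contact_force: [0.3, 0.2, -0.5]
opening: 0.477
```

Run:
```python
from g import *
s=r.get_state(); print(s["tool_pos"],s["contact_force"],s["opening"],rel(P(.001,-.078,.003),Rpick(),s))
```

```text
[ 0.58545611 -0.21557898  0.07852331] [ 0.33934569  0.19962001 -0.49700638] 0.4773446616608461 ([-0.0002, 0.0003, 0.0007], [-0.08, -0.02, 0.11])
```

Emit:
carry_out([
  [0, 0, 0, 0, 0, 0],
  [0, 0, 0, 0, 0, 0],
])

```text
clock: 5.95
tool_pos: [0.5855, -0.2156, 0.0786]
eef_rot: [0.649, 0.709, 0.203, 0.186]
contact_force: [0.1, 0.3, -0.5]
opening: 0.298
```

Run:
```python
from g import *
s,p=shot("wrist","pics/w4.png");print(s["opening"],s["contact_force"])
```

```text
0.29770694750813465 [ 0.06418676  0.30428366 -0.45611319]
```

View pics/w4.png

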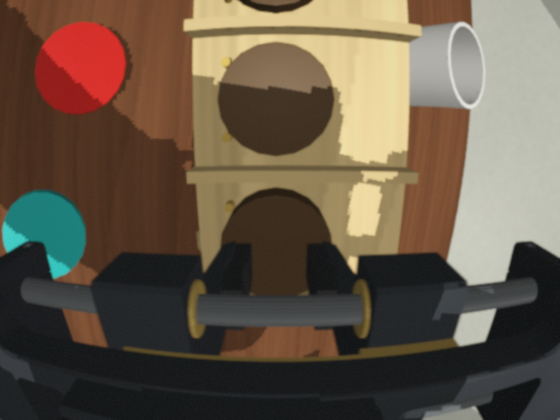

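Run:
```python
from g import *
import pickle
p=dict(r.snapshot("wrist")); s=r.get_state(); pickle.dump((s,p),open("w4.pkl","wb"))
img=cv2.resize(p["img"][0:330,150:450],None,fx=2,fy=1.8) 
img=cv2.resize(p["img"][30:330,150:450],None,fx=2,fy=2,interpolation=cv2.INTER_CUBIC)
off=np.array([150,30])
draw(img,lambda X:wproj(p,s,X),P,[(0,-.078,.02),(0,0,.01),(0,.078,.015)],2,off)
Rt=R.from_quat(s["eef_rot"])
for dy in(-.013,0,.013):
  for dz,c in((0,(0,0,255)),(-.019,(0,255,255))):
    for dx in (-.009,.009):
      q=((wproj(p,s,s["tool_pos"]+Rt.apply([dx,dy,dz]))[0]-off)*2).astype(int); cv2.circle(img,tuple(map(int,q)),4,c,-1)
cv2.imwrite("pics/ov4.png",img)
print(s["opening"])
```

```text
0.2081999809170554
```

View pics/ov4.png

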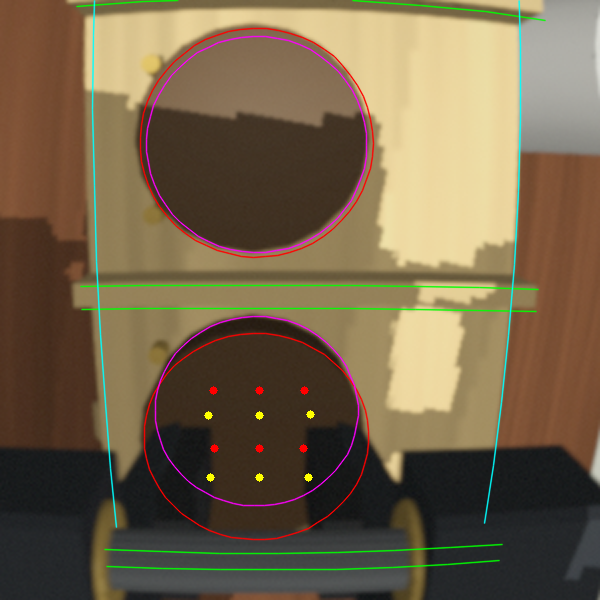

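Run:
```python
import cv2,numpy as np
a=cv2.imread("pics/w3.png")[200:360,120:440]
a=np.clip((a/255.)**.5*255,0,255).astype('uint8')
b=cv2.imread("pics/w4.png")[200:360,120:440]
b=np.clip((b/255.)**.5*255,0,255).astype('uint8')
cv2.imwrite("pics/z3.png",cv2.resize(np.vstack([a,b]),None,fx=1.8,fy=1.8,interpolation=cv2.INTER_CUBIC))
```

View pics/z3.png

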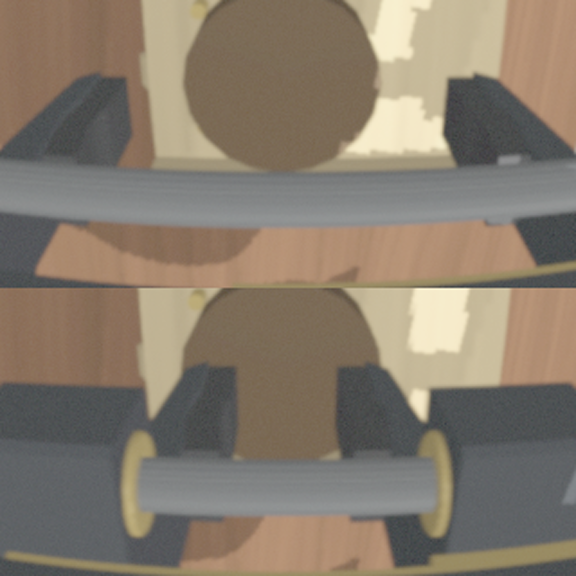

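Run:
```python
from g import *
import pickle
s,p=pickle.load(open("w4.pkl","rb"))
s0=dict(tool_pos=np.zeros(3),eef_rot=[0,0,0,1])
from scipy.optimize import least_squares
for h,uv in((.044,[[192.8,243.3],[367.8,243.3]]),(.013,[[120+236/1.8,200+368/1.8-160],[120+337/1.8,200+368/1.8-160]])):
    o,d=wray(p,s0,np.array(uv)); 
    for i in range(2):
        k=(h*np.sign(d[i,1])-o[1])/d[i,1]; print(h,o+k*d[i])
```

```text
0.044 [ 0.00802896 -0.044      -0.02545823]
0.044 [ 0.00875926  0.044      -0.02766966]
0.013 [ 0.01314762 -0.013      -0.03842294]
0.013 [ 0.01048153  0.013      -0.03206867]
```

The image shows the finger tips in front of the cake's top face, closing over it at (235,245) and (325,245). They appear to end about 26 mm behind the reported TCP. I'll open and go deeper in small steps, watching the force.

Emit:
carry_out([
  [0, 0, 0, 0, 0, 0],
  [0, 0, 0, 0, 0, 0],
  [0, 0, 0, 0, 0, 0],
  [0, 0, 0, 0, 0, 0],
  [0, 0, 0, 0, 0, 0],
  [0, 0, 0, 0, 0, 0],
  [0, 0, 0, 0, 0, 0],
  [0, 0, 0, 0, 0, 0],
], fingers=0)

```text
clock: 6.85
tool_pos: [0.5855, -0.2156, 0.0785]
eef_rot: [0.649, 0.709, 0.203, 0.186]
contact_force: [-1.2, 0.6, 0.9]
opening: 0.908
```

Emit:
carry_out([
  [0, 0, 0.002, 0, 0, 0],
  [0, 0, 0.004, 0, 0, 0],
  [0, 0, 0.006, 0, 0, 0],
  [0, 0, 0.006, 0, 0, 0],
])

```text
clock: 7.25
tool_pos: [0.5887, -0.2152, 0.0731]
eef_rot: [0.649, 0.709, 0.203, 0.186]
contact_force: [0.2, 0.1, 0.6]
opening: 0.999
```

Run:
```python
from g import *
s,p=shot("wrist","pics/w5.png"); print(s["tool_pos"],s["contact_force"],s["opening"],rel(P(.001,-.078,.003),Rpick(),s))
s,p2=shot("side","pics/s5.png")
a=p["img"][200:360,120:440];a=np.clip((a/255.)**.5*255,0,255).astype('uint8')
cv2.imwrite("pics/z5.png",cv2.resize(a,None,fx=2,fy=2))
b=p2["img"][130:230,260:400];cv2.imwrite("pics/s5c.png",cv2.resize(b,None,fx=5,fy=5,interpolation=cv2.INTER_CUBIC))
```

```text
[ 0.58871652 -0.21523989  0.07312237] [0.16416775 0.08986049 0.57252228] 0.9993159730559522 ([-0.0003, 0.0003, -0.0056], [-0.09, -0.03, 0.11])
```

View pics/z5.png

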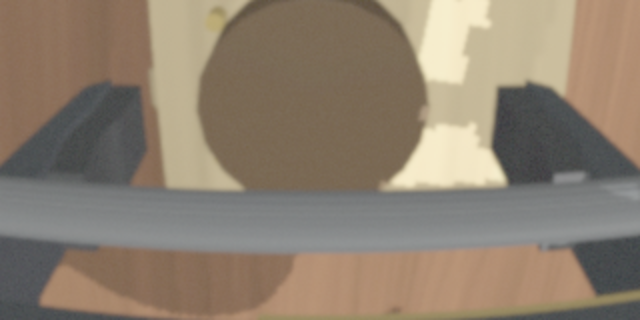

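View pics/s5c.png

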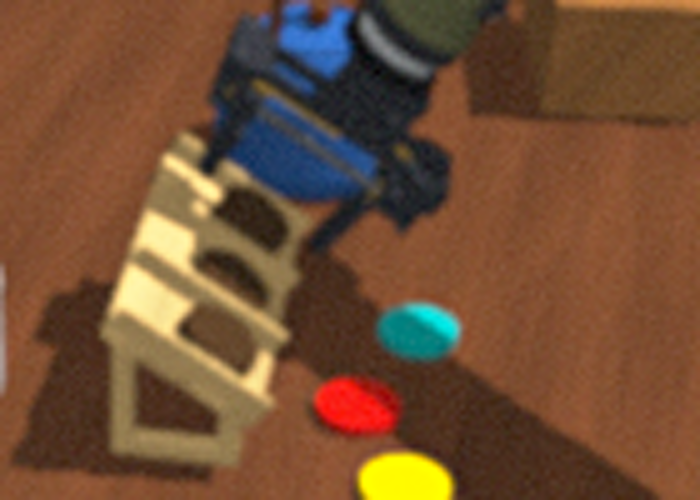

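Run:
```python
from g import *
s=r.get_state();p=r.snapshot("side");Rt=R.from_quat(s["eef_rot"])
o,d=cray(p,[[302,163],[324,179]])
o=Rt.inv().apply(o-s["tool_pos"]);d=Rt.inv().apply(d)
for h in(.044,.052):
  for i,sg in((0,1),(1,-1)):
    k=(sg*h-o[1])/d[i,1];print(h,o+k*d[i])
print(wproj.__name__, cproj(p,s["tool_pos"]))
```

```text
0.044 [-0.00470555  0.044      -0.03324136]
0.044 [ 0.04967819 -0.044      -0.05938929]
0.052 [ 0.03697871  0.052      -0.05653268]
0.052 [ 0.02075235 -0.052      -0.04312135]
wproj [[306.52883428 176.21566618]]
```

Emit:
carry_out([
  [0, 0, 0.003, 0, 0, 0],
  [0, 0, 0.006, 0, 0, 0],
  [0, 0, 0.008, 0, 0, 0],
  [0, 0, 0.01, 0, 0, 0],
  [0, 0, 0.01, 0, 0, 0],
])

```text
clock: 7.9
tool_pos: [0.594, -0.2147, 0.0647]
eef_rot: [0.649, 0.709, 0.203, 0.186]
contact_force: [-0.1, -0.3, -0.0]
opening: 1.002
```

Emit:
carry_out([
  [0, 0, 0.002, 0, 0, 0],
  [0, 0, 0.004, 0, 0, 0],
  [0, 0, 0.005, 0, 0, 0],
  [0, 0, 0.005, 0, 0, 0],
])

```text
clock: 8.3
tool_pos: [0.5966, -0.2146, 0.0606]
eef_rot: [0.649, 0.709, 0.203, 0.186]
contact_force: [-0.1, 0.3, -0.5]
opening: 1.006
```

Run:
```python
from g import *
s,p=shot("wrist","pics/w6.png"); print(s["tool_pos"],s["contact_force"],s["opening"],rel(P(.001,-.078,.003),Rpick(),s))
a=p["img"][200:360,120:440];a=np.clip((a/255.)**.5*255,0,255).astype('uint8')
cv2.imwrite("pics/z6.png",cv2.resize(a,None,fx=2,fy=2))
```

```text
[ 0.59661462 -0.21458028  0.06059274] [-0.14575952  0.31266765 -0.54585449] 1.005755585362176 ([-0.0003, 0.0003, -0.0205], [-0.08, -0.02, 0.11])
```

View pics/z6.png

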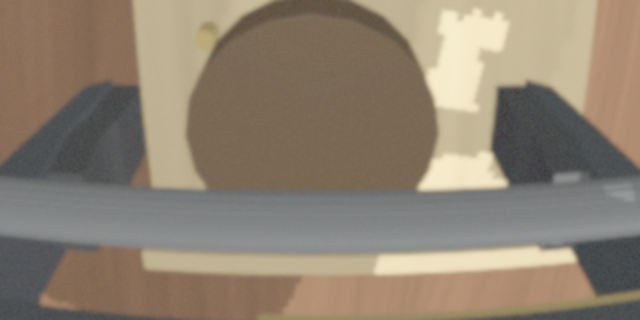

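Emit:
carry_out([
  [0, 0, 0.002, 0, 0, 0],
  [0, 0, 0.004, 0, 0, 0],
  [0, 0, 0.005, 0, 0, 0],
  [0, 0, 0.005, 0, 0, 0],
])

```text
clock: 8.75
tool_pos: [0.5992, -0.2143, 0.0563]
eef_rot: [0.649, 0.709, 0.203, 0.186]
contact_force: [0.0, 0.5, -0.1]
opening: 0.998
```

Emit:
carry_out([
  [0, 0, 0, 0, 0, 0],
  [0, 0, 0, 0, 0, 0],
  [0, 0, 0, 0, 0, 0],
  [0, 0, 0, 0, 0, 0],
  [0, 0, 0, 0, 0, 0],
], fingers=255, grip_force=15)

```text
clock: 9.25
tool_pos: [0.5991, -0.2145, 0.0565]
eef_rot: [0.649, 0.709, 0.203, 0.186]
contact_force: [0.1, -0.8, -0.1]
opening: 0.676
```

Run:
```python
from g import *
s,p=shot("wrist","pics/w7.png"); print(s["tool_pos"],s["contact_force"],s["opening"],rel(P(.001,-.078,.003),Rpick(),s))
a=p["img"][200:360,120:440];a=np.clip((a/255.)**.5*255,0,255).astype('uint8')
cv2.imwrite("pics/z7.png",cv2.resize(a,None,fx=2,fy=2))
```

```text
[ 0.59907125 -0.21445562  0.05646474] [ 0.07875181 -0.81031423 -0.08608039] 0.6764962522088114 ([-0.0002, 0.0004, -0.0253], [-0.09, -0.01, 0.11])
```

View pics/z7.png

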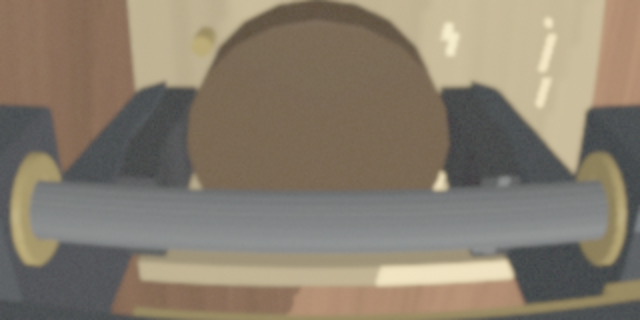

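The thick cake is gripped (opening 0.676 = 59.5 mm). Now I'll lift it along the slope normal.

Emit:
carry_out([
  [0, 0, -0.004, 0, 0, 0],
  [0, 0, -0.012, 0, 0, 0],
  [0, 0, -0.025, 0, 0, 0],
  [0, 0, -0.045, 0, 0, 0],
  [0, 0, -0.07, 0, 0, 0],
  [0, 0, -0.09, 0, 0, 0],
  [0, 0, -0.1, 0, 0, 0],
  [0, 0, -0.1, 0, 0, 0],
])

```text
clock: 10.1
tool_pos: [0.546, -0.2196, 0.1428]
eef_rot: [0.648, 0.709, 0.203, 0.187]
contact_force: [-0.1, 0.6, -1.7]
opening: 0.675
```

Run:
```python
from g import *
s,p=shot("wrist","pics/w8.png"); print(s["q"].round(2),s["tool_pos"],s["contact_force"],s["opening"])
s,p=shot("top","pics/t8.png")
print(r.spot_point(p,"dish_floor"),r.spot_point(p,"dish"))
a=p["img"][190:270,190:262].astype(int); m=(a.min(2)>150).astype('uint8')
c=max(cv2.findContours(m,0,1)[0],key=cv2.contourArea); (e,ax,an)=cv2.fitEllipse(c); print(e,ax,an)
uv=np.array(e)+[190,190]
o,d=cray(p,[uv]); k=(.013-o[2])/d[0,2]; print("rim centre",o+k*d[0], "diam", np.array(ax)*k/437)
```

```text
[ 1.05  0.87 -0.99  2.22  2.06  0.47 -1.43] [ 0.54601511 -0.21956529  0.14276962] [-0.10395461  0.64636344 -1.66374005] 0.6746691825793295
[{'xyz': [0.5848, 0.153, 0.0027], 'p': 0.92}, {'xyz': [0.5799, -0.1372, 0.0027], 'p': 0.5}] [{'xyz': [0.5797, 0.1538, 0.0007], 'p': 0.84}]
(33.28561019897461, 37.18784713745117) (52.405521392822266, 53.27016830444336) 40.75627136230469
rim centre [0.58025262 0.15520961 0.013     ] diam [0.14996114 0.15243537]
```

View pics/w8.png

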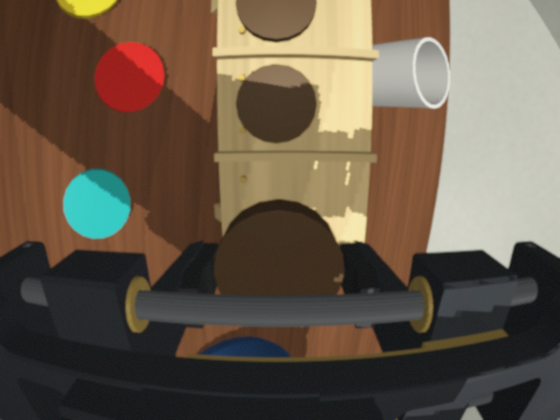

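View pics/t8.png

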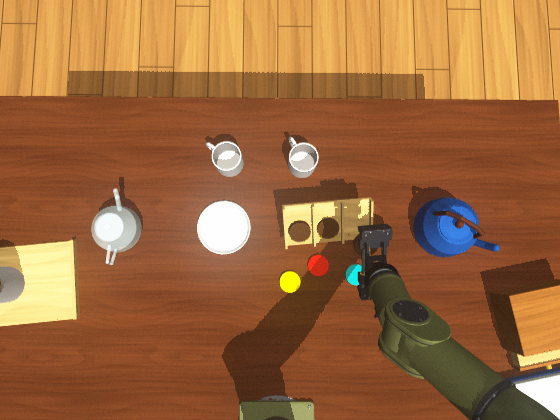

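```bash
export OMP_NUM_THREADS=1
python3 - <<'E'
from ikt import *
from h import *
import numpy as np
s=r.get_state(); q0=np.array(s["q"]); t,M=fk(q0,p); print("fk err",t-s["tool_pos"])
p0=s["tool_pos"];r0=R.from_quat(s["eef_rot"])
from scipy.spatial.transform import Slerp
for yaw in (-30,5,30,60):
    q=q0;r1=Rdown(np.deg2rad(yaw)); sl=Slerp([0,1],R.concatenate([r0,r1])); p1=np.array([.582,.155,.08]);mid=np.array([.52,-.03,.2])
    print(yaw)
    for k in np.linspace(0,1,13):
        pos=p0*(1-2*k)+mid*2*k if k<.5 else mid*(2-2*k)+p1*(2*k-1)
        q,e,e2=ik(pos,sl(k),q,.01)
        if round(k*12)%3==0: print(q.round(2),round(e*1000,1),round(e2,3))
    q,e,e2=ik(np.array([.582,.155,-.016]),r1,q,.01); print(q.round(2),round(e*1000,1),round(e2,3))
E
```

```text
fk err [-0.00529568 -0.00777992 -0.00903609]
-30
[ 1.03  0.85 -0.99  2.22  2.03  0.46 -1.43] 0.0 0.0
[ 0.78  0.71 -0.97  2.24  1.64  0.53 -1.51] 0.0 0.0
[ 0.58  0.64 -1.03  2.16  1.18  0.69 -1.48] 0.0 0.0
[ 0.31  0.8  -0.95  1.99  1.08  0.81 -1.66] 0.0 0.0
[ 0.13  0.97 -0.91  1.76  0.95  0.92 -1.73] 0.0 0.0
[ 0.09  1.1  -0.82  1.79  1.13  0.8  -1.86] 0.0 0.0
5
[ 1.03  0.85 -0.99  2.22  2.03  0.46 -1.43] 0.0 0.0
[ 0.79  0.7  -0.93  2.22  1.61  0.46 -1.3 ] 0.0 0.0
[ 0.61  0.64 -1.03  2.15  1.15  0.65 -1.11] 0.0 0.0
[ 0.34  0.8  -0.97  1.99  1.08  0.79 -1.18] 0.0 0.0
[ 0.14  0.98 -0.94  1.76  0.98  0.95 -1.14] 0.0 0.0
[ 0.1   1.11 -0.85  1.79  1.15  0.83 -1.26] 0.0 0.0
30
[ 1.03  0.85 -0.99  2.22  2.03  0.46 -1.43] 0.0 0.0
[ 0.8   0.7  -0.9   2.22  1.58  0.41 -1.15] 0.0 0.0
[ 0.64  0.65 -1.05  2.15  1.12  0.63 -0.85] 0.0 0.0
[ 0.36  0.81 -1.    1.99  1.08  0.79 -0.84] 0.0 0.0
[ 0.15  0.99 -0.97  1.76  0.99  0.97 -0.72] 0.0 0.0
[ 0.12  1.13 -0.89  1.79  1.17  0.86 -0.84] 0.0 0.0
60
[ 1.03  0.85 -0.99  2.22  2.03  0.46 -1.43] 0.0 0.0
[ 0.81  0.69 -0.87  2.21  1.55  0.35 -0.97] 0.0 0.0
[ 0.68  0.66 -1.07  2.14  1.09  0.61 -0.54] 0.0 0.0
[ 0.4   0.83 -1.04  1.99  1.07  0.8  -0.43] 0.0 0.0
[ 0.16  1.01 -1.02  1.76  1.02  1.01 -0.22] 0.0 0.0
[ 0.13  1.14 -0.93  1.79  1.2   0.9  -0.34] 0.0 0.0
```

```bash
cat >> h.py <<'E'
def path(wps,n,s=None):
    "wps list of (pos,rot); n rows per segment; prints rows relative to current"
    from scipy.spatial.transform import Slerp
    s=s or r.get_state(); b=(s["tool_pos"],R.from_quat(s["eef_rot"])); pp,pr=b
    for (q,ro),k in zip(wps,n):
        sl=Slerp([0,1],R.concatenate([pr,ro]))
        for i in range(1,k+1):
            d,w=rel(pp+(np.array(q)-pp)*i/k,sl(i/k),base=b); print([round(x,3) for x in d]+[round(x,1) for x in w])
        pp,pr=np.array(q),ro
E
python3 - <<'E'
from g import *
from scipy.spatial.transform import Slerp
s=r.get_state();r0=R.from_quat(s["eef_rot"]);m=Slerp([0,1],R.concatenate([r0,Rdown()]))(.6)
path([([.53,-.03,.19],m),([.582,.155,.08],Rdown())],[5,5])
E
```

```text
[0.038, 0.005, -0.008, 3.8, -0.0, 0.0]
[0.076, 0.011, -0.017, 7.7, -0.0, 0.0]
[0.114, 0.016, -0.025, 11.5, -0.0, 0.0]
[0.152, 0.021, -0.033, 15.3, -0.0, 0.1]
[0.19, 0.026, -0.042, 19.2, -0.0, 0.1]
[0.226, 0.026, -0.016, 21.8, -0.0, 0.1]
[0.262, 0.026, 0.01, 24.3, -0.0, 0.1]
[0.297, 0.026, 0.036, 26.9, -0.0, 0.1]
[0.333, 0.026, 0.062, 29.4, -0.0, 0.1]
[0.369, 0.026, 0.088, 32.0, -0.0, 0.1]
```

Emit:
carry_out([
  [0.02, 0.004, -0.02, 2, 0, 0],
  [0.055, 0.008, -0.03, 6, 0, 0],
  [0.095, 0.013, -0.035, 10, 0, 0],
  [0.135, 0.018, -0.04, 14, 0, 0],
  [0.175, 0.024, -0.042, 18, 0, 0],
  [0.215, 0.026, -0.03, 21, 0, 0],
  [0.255, 0.026, 0, 24, 0, 0],
  [0.297, 0.026, 0.036, 27, 0, 0],
  [0.333, 0.026, 0.062, 29.5, 0, 0],
  [0.369, 0.026, 0.088, 32, 0, 0.1],
  [0.369, 0.026, 0.088, 32, 0, 0.1],
  [0.369, 0.026, 0.088, 32, 0, 0.1],
])

```text
clock: 11.5
tool_pos: [0.5809, 0.1565, 0.0781]
eef_rot: [0.674, 0.738, -0.001, -0.001]
contact_force: [-0.4, -0.7, -0.1]
opening: 0.676
```

Run:
```python
from g import *
s,p=shot("wrist","pics/w9.png"); print(s["q"].round(2),s["tool_pos"],s["contact_force"],s["opening"],rel([.582,.155,.08],Rdown(),s))
s,p2=shot("side","pics/s9.png");b=p2["img"][190:310,220:360];cv2.imwrite("pics/s9c.png",cv2.resize(b,None,fx=5,fy=5,interpolation=cv2.INTER_CUBIC))
print(r.spot_point(p,"dish_floor"),r.spot_point(p2,"dish_floor"),r.spot_point(p,"cake_thick"),r.spot_point(p2,"cake_thick"))
```

```text
[ 0.09  0.96 -0.8   1.72  0.88  0.87 -1.03] [0.5809033  0.156485   0.07813208] [-0.40414072 -0.67227282 -0.05315528] 0.6758772971758868 ([-0.0016, 0.001, -0.0019], [-0.17, -0.02, 0.18])
[{'xyz': [0.5794, 0.1539, 0.0091], 'p': 0.61}] [{'xyz': [0.7658, -0.0724, 0.0014], 'p': 0.68}] [{'xyz': [0.5786, 0.1596, 0.1052], 'p': 0.73}] [{'xyz': [0.5829, 0.1545, 0.1047], 'p': 0.52}]
```

View pics/w9.png

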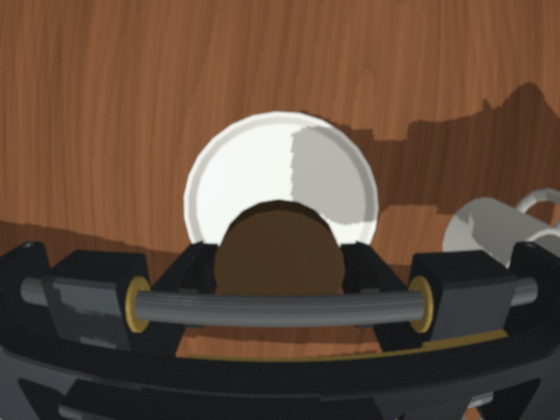

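View pics/s9c.png

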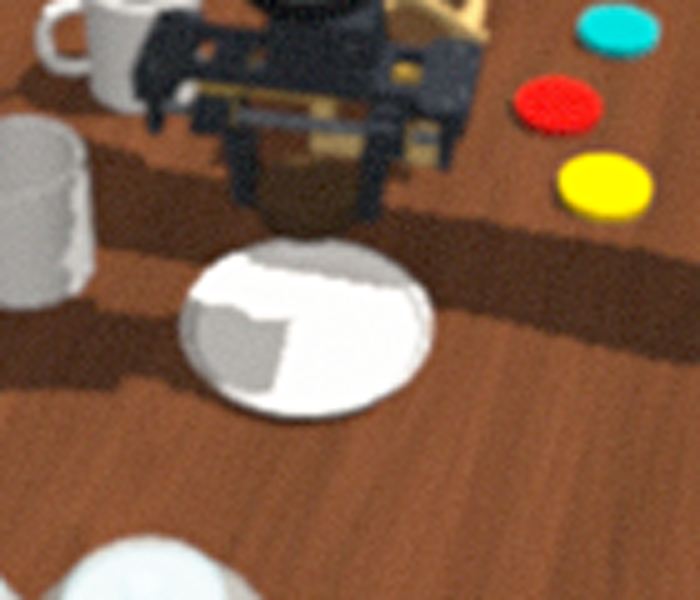

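Run:
```python
from g import *
from scipy.optimize import least_squares
s=r.get_state();p=r.snapshot("wrist");Rt=R.from_quat(s["eef_rot"]);t=np.linspace(0,2*np.pi,400)
def ext(X):
    q=wproj(p,s,X);return np.array([q[:,0].min(),q[:,0].max(),q[:,1].min()])
f=lambda v: ext(np.c_[v[0]+.077*np.cos(t),v[1]+.077*np.sin(t),np.full(400,.013)])-[184.5,377.5,112.5]
print("dish",least_squares(f,[.58,.155]).x,f(least_squares(f,[.58,.155]).x))
for zu in (-.0223,-.027):
  for zz,lab in((zu,"under"),(zu-.02,"top")):
    X=Rt.apply(np.c_[.03*np.cos(t),.03*np.sin(t),np.full(400,zz)])+s["tool_pos"]; print(zu,lab,ext(X))
img=p["img"][180:300,190:370];img=np.clip((img/255.)**.5*255,0,255).astype('uint8')
cv2.imwrite("pics/z9.png",cv2.resize(img,None,fx=4,fy=4,interpolation=cv2.INTER_CUBIC))
```

```text
dish [0.58369569 0.14875135] [ 0.06006265 -0.06059316 -0.00870442]
-0.0223 under [222.39169819 338.80124172 199.84610273]
-0.0223 top [215.48028662 346.16580244 211.68474832]
-0.027 under [220.8982927  340.3942867  202.35858856]
-0.027 top [213.62649317 348.14160719 214.96321715]
```

View pics/z9.png

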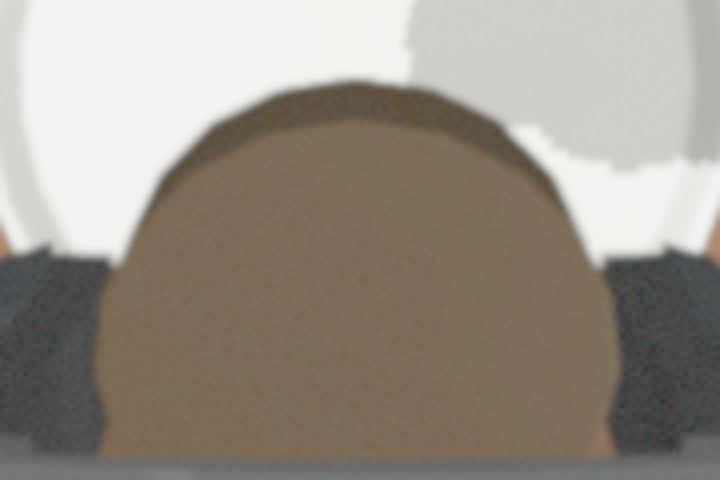

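The image shows the cake held level, with its edge at rows 200 to 210. The dish rim spans x 185–377. The cake fits its predicted in-hand position within about 1 mm. I'm going with a dish centre of about (0.582, 0.154) and descending.

Emit:
carry_out([
  [-0.001, 0.001, 0.02, 0.1, 0, 0],
  [-0.0025, 0.001, 0.045, 0.2, 0, 0],
  [-0.0025, 0.001, 0.065, 0.2, 0, 0],
  [-0.0025, 0.001, 0.078, 0.2, 0, 0],
  [-0.0025, 0.001, 0.084, 0.2, 0, 0],
  [-0.0025, 0.001, 0.087, 0.2, 0, 0],
  [-0.0025, 0.001, 0.087, 0.2, 0, 0],
])

```text
clock: 12.55
tool_pos: [0.5834, 0.1523, -0.0068]
eef_rot: [0.675, 0.737, -0.001, -0.001]
contact_force: [0.4, -0.2, -0.8]
opening: 0.676
```

Emit:
carry_out([
  [0, 0, 0.001, 0, 0, 0],
  [0, 0, 0.002, 0, 0, 0],
  [0, 0, 0.003, 0, 0, 0],
  [0, 0, 0.003, 0, 0, 0],
])

```text
clock: 12.95
tool_pos: [0.5833, 0.1521, -0.0097]
eef_rot: [0.676, 0.737, -0.001, -0.001]
contact_force: [-0.0, -0.4, -0.8]
opening: 0.673
```

Run:
```python
from g import *
s,p=shot("wrist","pics/w10.png"); print(s["tool_pos"],s["contact_force"],s["opening"],rel([.582,.154,-.0163],Rdown(),s))
```

```text
[ 0.58329019  0.15207776 -0.00972915] [-0.01568456 -0.39264718 -0.78282164] 0.67340465953806 ([0.002, -0.0011, 0.0066], [-0.18, 0.03, 0.01])
```

View pics/w10.png

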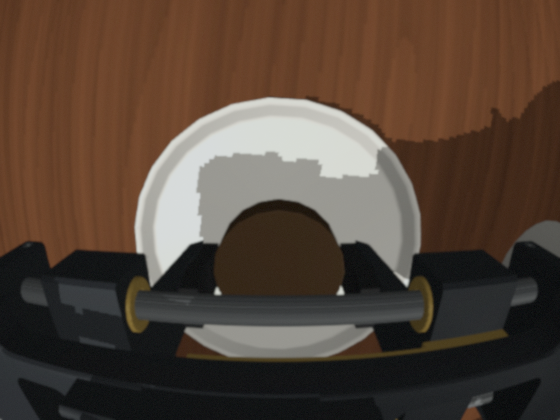

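Run:
```python
from g import *
from scipy.optimize import least_squares
s=r.get_state();p=r.snapshot("wrist");t=np.linspace(0,2*np.pi,400)
def ext(X):
    q=wproj(p,s,X);return np.array([q[:,0].min(),q[:,0].max(),q[:,1].min(),q[:,1].max()])
f=lambda v: ext(np.c_[v[0]+.077*np.cos(t),v[1]+.077*np.sin(t),np.full(400,v[2])])-[135.5,421,97.5,362]
o=least_squares(f,[.58,.155,.013]);print(o.x,f(o.x))
img=p["img"][280:400];cv2.imwrite("pics/z10.png",cv2.resize(img,None,fx=1.4,fy=1.4))
```

```text
[0.5817889  0.15404764 0.01092312] [ 0.70001322 -0.69546964 -0.62650936  0.87637237]
```

View pics/z10.png

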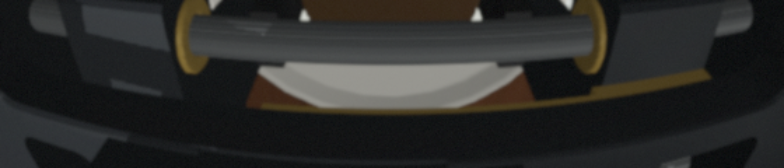

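Emit:
carry_out([
  [0.0007, -0.0005, 0.001, 0, 0, 0],
  [0.0015, -0.001, 0.002, 0, 0, 0],
  [0.0015, -0.001, 0.003, 0, 0, 0],
  [0.0015, -0.001, 0.004, 0, 0, 0],
  [0.0015, -0.001, 0.004, 0, 0, 0],
])

```text
clock: 13.55
tool_pos: [0.582, 0.1535, -0.0141]
eef_rot: [0.676, 0.737, -0.002, -0.001]
contact_force: [-0.8, 0.3, -0.7]
opening: 0.674
```

Emit:
carry_out([
  [0, 0, 0.0005, 0, 0, 0],
  [0, 0, 0.001, 0, 0, 0],
  [0, 0, 0.0015, 0, 0, 0],
  [0, 0, 0.0015, 0, 0, 0],
])

```text
clock: 13.95
tool_pos: [0.582, 0.1535, -0.0154]
eef_rot: [0.676, 0.737, -0.001, -0.001]
contact_force: [-0.8, 0.2, -0.6]
opening: 0.678
```

Run:
```python
from g import *
s=r.get_state(); print(s["tool_pos"],s["contact_force"],s["opening"],rel([.582,.154,-.0163],Rdown(),s))
```

```text
[ 0.58204813  0.15351401 -0.01541948] [-0.77298857  0.24764842 -0.63524295] 0.6784711223549694 ([0.0005, -0.0, 0.0009], [-0.2, 0.03, 0.01])
```

Still no contact. I'll continue in 1 mm steps.

Emit:
carry_out([
  [0, 0, 0.0005, 0, 0, 0],
  [0, 0, 0.001, 0, 0, 0],
  [0, 0, 0.001, 0, 0, 0],
])

```text
clock: 14.25
tool_pos: [0.582, 0.1535, -0.0164]
eef_rot: [0.676, 0.737, -0.001, -0.001]
contact_force: [0.2, 0.2, -1.6]
opening: 0.673
```

Emit:
carry_out([
  [0, 0, 0.0005, 0, 0, 0],
  [0, 0, 0.001, 0, 0, 0],
  [0, 0, 0.001, 0, 0, 0],
])

```text
clock: 14.55
tool_pos: [0.5821, 0.1536, -0.0169]
eef_rot: [0.676, 0.737, -0.001, -0.001]
contact_force: [-1.5, -0.6, 4.4]
opening: 0.676
```

Emit:
carry_out([
  [0, 0, 0.0005, 0, 0, 0],
  [0, 0, 0.001, 0, 0, 0],
  [0, 0, 0.001, 0, 0, 0],
])

```text
clock: 14.85
tool_pos: [0.5821, 0.1536, -0.017]
eef_rot: [0.675, 0.737, -0.001, -0.001]
contact_force: [-2.5, -3.2, 11.7]
opening: 0.678
```

Contact came at TCP z≈-0.0167, as predicted. I'll relax and release.

Emit:
carry_out([
  [0, 0, -0.0015, 0, 0, 0],
  [0, 0, -0.0015, 0, 0, 0],
])

```text
clock: 15.05
tool_pos: [0.5822, 0.1536, -0.0168]
eef_rot: [0.676, 0.737, -0.001, -0.001]
contact_force: [-0.5, 0.0, -0.6]
opening: 0.674
```

Emit:
carry_out([
  [0, 0, 0, 0, 0, 0],
  [0, 0, 0, 0, 0, 0],
  [0, 0, 0, 0, 0, 0],
], fingers=42)

```text
clock: 15.35
tool_pos: [0.582, 0.1535, -0.0171]
eef_rot: [0.676, 0.737, -0.001, -0.001]
contact_force: [0.8, 0.8, -0.7]
opening: 0.834
```

Emit:
carry_out([
  [0, 0, -0.005, 0, 0, 0],
  [0, 0, -0.02, 0, 0, 0],
  [0, 0, -0.05, 0, 0, 0],
  [0, 0, -0.09, 0, 0, 0],
  [0, 0, -0.1, 0, 0, 0],
  [0, 0, -0.1, 0, 0, 0],
])

```text
clock: 15.95
tool_pos: [0.5838, 0.1544, 0.0858]
eef_rot: [0.676, 0.737, 0.001, 0.0]
contact_force: [0.1, 0.4, -0.3]
opening: 0.836
```

Run:
```python
from g import *
import pickle
s,p=shot("wrist","pics/w11.png");pickle.dump((s,p),open("w11.pkl","wb")); print(s["tool_pos"],s["contact_force"],s["opening"],s["q"].round(2))
s2,p2=shot("side","pics/s11.png");b=p2["img"][190:310,220:360];cv2.imwrite("pics/s11c.png",cv2.resize(b,None,fx=5,fy=5,interpolation=cv2.INTER_CUBIC))
print(r.spot_point(p,"cake_thick"),r.spot_point(p,"dish"))
```

```text
[0.58377352 0.15436338 0.08580945] [ 0.12742837  0.35897348 -0.27476695] 0.8356051169419725 [ 0.1   0.95 -0.81  1.72  0.87  0.88 -1.01]
[{'xyz': [0.5827, 0.1522, 0.0096], 'p': 0.74}] []
```

View pics/w11.png

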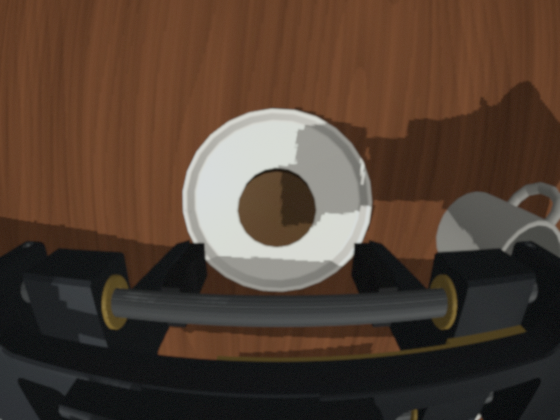

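View pics/s11c.png

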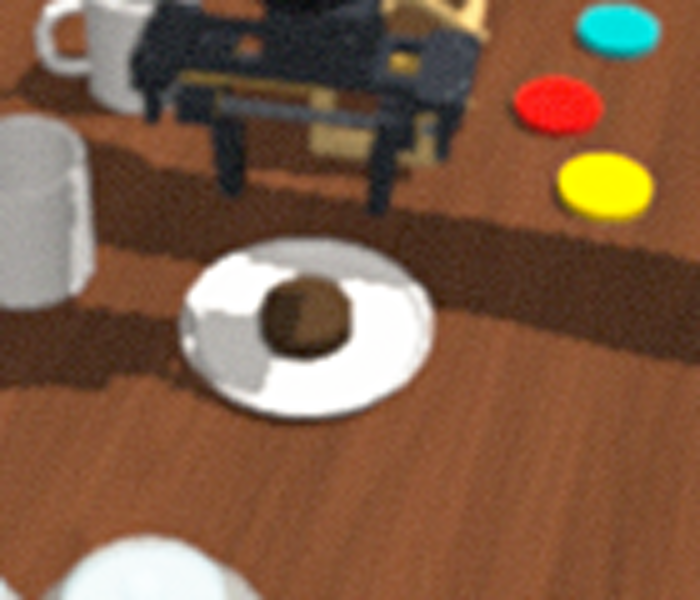

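The thick cake sits in the middle of the dish (wrist pixel (277,208), dish centre (278,200)). Next is the middle cake, in the left channel.

Run:
```python
from g import *
from scipy.spatial.transform import Slerp
s=r.get_state();r0=R.from_quat(s["eef_rot"]);m=Slerp([0,1],R.concatenate([r0,Rpick()]))(.5)
path([([.535,.05,.18],m),(P(.001,.078,.09),Rpick())],[4,4])
```

```text
[-0.025, -0.014, -0.024, -4.0, 0.0, 0.0]
[-0.049, -0.028, -0.049, -8.1, 0.0, 0.0]
[-0.074, -0.042, -0.073, -12.2, 0.0, 0.0]
[-0.099, -0.056, -0.098, -16.2, 0.0, 0.0]
[-0.127, -0.06, -0.091, -20.3, 0.1, 0.0]
[-0.155, -0.065, -0.084, -24.3, 0.1, 0.0]
[-0.183, -0.07, -0.076, -28.4, 0.1, 0.0]
[-0.212, -0.074, -0.069, -32.4, 0.1, 0.0]
```

Emit:
carry_out([
  [-0.025, -0.014, -0.024, -4, 0, 0],
  [-0.049, -0.028, -0.049, -8, 0, 0],
  [-0.074, -0.042, -0.073, -12, 0, 0],
  [-0.099, -0.056, -0.098, -16, 0, 0],
  [-0.127, -0.06, -0.091, -20, 0, 0],
  [-0.155, -0.065, -0.084, -24, 0.1, 0],
  [-0.183, -0.07, -0.076, -28.4, 0.1, 0],
  [-0.212, -0.074, -0.069, -32.4, 0.1, 0],
  [-0.212, -0.074, -0.069, -32.4, 0.1, 0],
  [-0.212, -0.074, -0.069, -32.4, 0.1, 0],
], fingers=0)

```text
clock: 17.15
tool_pos: [0.5246, -0.066, 0.1501]
eef_rot: [0.65, 0.708, 0.204, 0.185]
contact_force: [0.1, 0.9, -0.6]
opening: 1.002
```

Run:
```python
from g import *
import pickle
s,p=shot("wrist","pics/w12.png");pickle.dump((s,p),open("w12.pkl","wb")); print(s["tool_pos"],s["contact_force"],s["opening"],s["q"].round(2))
print(rel(P(.001,.078,.09),Rpick(),s),rel(P(.001,.078,-.0223),Rpick(),s))
img=cv2.resize(p["img"][60:330,150:450],None,fx=2.2,fy=2.2,interpolation=cv2.INTER_CUBIC)
draw(img,lambda X:wproj(p,s,X),P,[(0,0,.01),(0,.078,.015)],2.2,np.array([150,60]))
cv2.imwrite("pics/ov12.png",img)
for l in ["cake_middle_mid","cake_thin_mid","cake_thick_mid"]: print(l,r.spot_point(p,l))
```

```text
[ 0.52464936 -0.06602729  0.1500768 ] [ 0.06334133  0.88583023 -0.62516276] 1.0021323581176855 [ 0.63  0.77 -0.88  2.45  2.33  0.67 -2.13]
([0.0015, 0.0025, -0.0004], [-0.06, -0.12, -0.18]) ([0.0013, 0.0026, 0.1119], [-0.06, -0.12, -0.18])
cake_middle_mid [{'xyz': [0.5642, -0.0589, 0.0899], 'p': 0.84}]
cake_thin_mid [{'xyz': [0.4468, -0.2247, 0.0034], 'p': 0.97}, {'xyz': [0.4258, -0.0331, 0.0046], 'p': 0.77}, {'xyz': [0.5734, -0.14, 0.0817], 'p': 0.57}, {'xyz': [0.4755, -0.1224, 0.0029], 'p': 0.57}]
cake_thick_mid []
```

View pics/ov12.png

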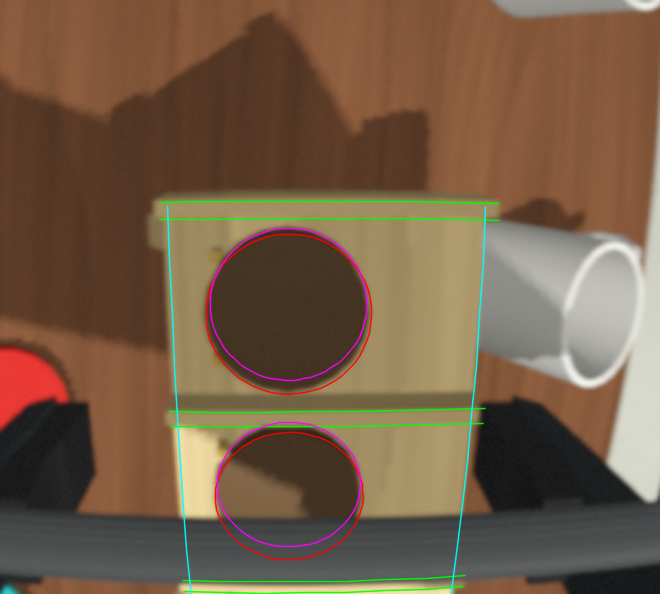

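The middle cake matches its outline within about 1 mm. Descending.

Emit:
carry_out([
  [0.001, 0.002, 0.02, 0, 0, 0],
  [0.0013, 0.0026, 0.045, 0, 0, 0],
  [0.0013, 0.0026, 0.065, 0, 0, 0],
  [0.0013, 0.0026, 0.08, 0, -0.1, -0.2],
  [0.0013, 0.0026, 0.092, 0, -0.1, -0.2],
  [0.0013, 0.0026, 0.1, 0, -0.1, -0.2],
  [0.0013, 0.0026, 0.104, 0, -0.1, -0.2],
  [0.0013, 0.0026, 0.104, 0, -0.1, -0.2],
])

```text
clock: 18.15
tool_pos: [0.5849, -0.0573, 0.0658]
eef_rot: [0.648, 0.71, 0.204, 0.188]
contact_force: [0.2, -0.2, 0.8]
opening: 0.997
```

Run:
```python
from g import *
s,p=shot("wrist","pics/w13.png"); print(s["tool_pos"],s["contact_force"],s["opening"],s["q"].round(2))
print(rel(P(.001,.078,-.0223),Rpick(),s))
a=p["img"][180:360,120:440];a=np.clip((a/255.)**.5*255,0,255).astype('uint8')
cv2.imwrite("pics/z13.png",cv2.resize(a,None,fx=2,fy=2))
```

```text
[ 0.58491671 -0.05730034  0.06584702] [ 0.19761838 -0.23812994  0.76308013] 0.9974915114333636 [ 0.55  1.   -0.82  2.33  2.41  0.79 -2.1 ]
([-0.0019, -0.0043, 0.0082], [0.12, 0.02, 0.21])
```

View pics/z13.png

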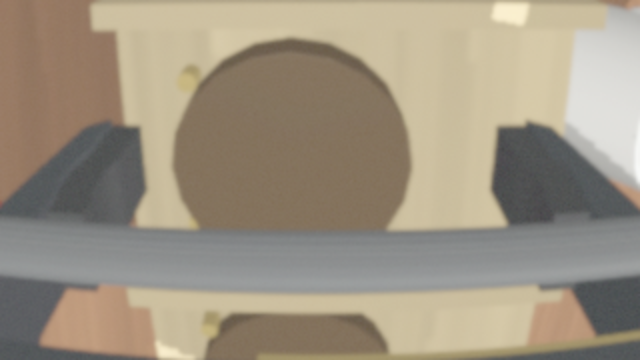

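Emit:
carry_out([
  [-0.001, -0.0025, 0.002, 0.1, 0, 0.1],
  [-0.0019, -0.0046, 0.004, 0.1, 0, 0.2],
  [-0.0019, -0.0046, 0.005, 0.1, 0, 0.2],
  [-0.0019, -0.0046, 0.005, 0.1, 0, 0.2],
])

```text
clock: 18.6
tool_pos: [0.5835, -0.0598, 0.059]
eef_rot: [0.649, 0.708, 0.204, 0.187]
contact_force: [-0.1, 0.1, 0.9]
opening: 1.0
```

Run:
```python
from g import *
s,p=shot("wrist","pics/w13.png"); print(s["tool_pos"],s["contact_force"],s["opening"],s["q"].round(2))
print(rel(P(.001,.078,-.0223),Rpick(),s))
a=p["img"][180:360,120:440];a=np.clip((a/255.)**.5*255,0,255).astype('uint8')
cv2.imwrite("pics/z14.png",cv2.resize(a,None,fx=2,fy=2))
```

```text
[ 0.5835345  -0.05975591  0.05902432] [-0.10122848  0.13665015  0.90141468] 1.0000375313474417 [ 0.56  1.01 -0.82  2.33  2.42  0.8  -2.11]
([0.0004, 0.0007, 0.0033], [0.01, 0.02, -0.02])
```

View pics/z14.png

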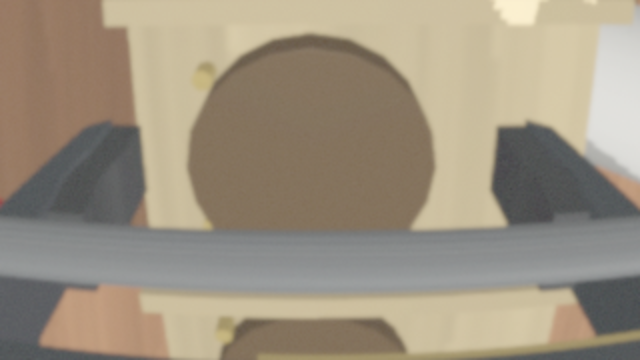

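Emit:
carry_out([
  [0.0002, 0, 0.0015, 0, 0, 0],
  [0.0004, 0, 0.003, 0, 0, 0],
  [0.0004, 0, 0.0033, 0, 0, 0],
])

```text
clock: 18.95
tool_pos: [0.5855, -0.0589, 0.0563]
eef_rot: [0.649, 0.708, 0.204, 0.187]
contact_force: [0.4, 0.1, -0.6]
opening: 1.005
```

Emit:
carry_out([
  [0, 0, 0, 0, 0, 0],
  [0, 0, 0, 0, 0, 0],
  [0, 0, 0, 0, 0, 0],
  [0, 0, 0, 0, 0, 0],
  [0, 0, 0, 0, 0, 0],
], fingers=255, grip_force=15)

```text
clock: 19.45
tool_pos: [0.5853, -0.059, 0.0563]
eef_rot: [0.649, 0.709, 0.204, 0.187]
contact_force: [-0.3, 0.2, -0.2]
opening: 0.677
```

Run:
```python
from g import *
s=r.get_state(); print(s["tool_pos"],s["contact_force"],s["opening"],rel(P(.001,.078,-.0223),Rpick(),s))
```

```text
[ 0.58525703 -0.05898135  0.05634405] [-0.335508    0.18293441 -0.21182034] 0.6766618057649315 ([-0.0003, 0.0006, 0.0001], [0.01, 0.01, -0.0])
```

Emit:
carry_out([
  [0, 0, -0.004, 0, 0, 0],
  [0, 0, -0.012, 0, 0, 0],
  [0, 0, -0.025, 0, 0, 0],
  [0, 0, -0.045, 0, 0, 0],
  [0, 0, -0.07, 0, 0, 0],
  [0, 0, -0.09, 0, 0, 0],
  [0, 0, -0.1, 0, 0, 0],
  [0, 0, -0.1, 0, 0, 0],
])

```text
clock: 20.25
tool_pos: [0.532, -0.0639, 0.1426]
eef_rot: [0.649, 0.709, 0.204, 0.188]
contact_force: [0.0, -0.4, -0.7]
opening: 0.677
```

Run:
```python
from g import *
from scipy.spatial.transform import Slerp
s=r.get_state();print(s["opening"],s["tool_pos"]);r0=R.from_quat(s["eef_rot"]);m=Slerp([0,1],R.concatenate([r0,Rdown()]))(.5)
path([([.535,.05,.18],m),([.582,.1537,.09],Rdown())],[4,4])
```

```text
0.6770747181881414 [ 0.53202499 -0.06390318  0.14255298]
[0.028, 0.008, -0.006, 4.0, 0.0, 0.0]
[0.057, 0.015, -0.013, 8.1, 0.0, 0.0]
[0.085, 0.023, -0.019, 12.1, 0.0, 0.0]
[0.113, 0.031, -0.025, 16.1, 0.1, 0.0]
[0.138, 0.031, 0.002, 20.1, 0.1, 0.0]
[0.163, 0.031, 0.028, 24.1, 0.1, 0.0]
[0.188, 0.031, 0.054, 28.2, 0.1, 0.0]
[0.212, 0.03, 0.081, 32.2, 0.1, 0.0]
```

Emit:
carry_out([
  [0.028, 0.008, -0.006, 4, 0, 0],
  [0.057, 0.015, -0.013, 8, 0, 0],
  [0.085, 0.023, -0.019, 12, 0, 0],
  [0.113, 0.031, -0.025, 16, 0, 0],
  [0.138, 0.031, 0.002, 20, 0, 0],
  [0.163, 0.031, 0.028, 24, 0, 0],
  [0.188, 0.031, 0.054, 28, 0, 0],
  [0.212, 0.03, 0.081, 32.2, 0.1, 0],
  [0.212, 0.03, 0.081, 32.2, 0.1, 0],
  [0.212, 0.03, 0.081, 32.2, 0.1, 0],
  [0.212, 0.03, 0.081, 32.2, 0.1, 0],
])

```text
clock: 21.35
tool_pos: [0.5812, 0.1545, 0.0866]
eef_rot: [0.675, 0.738, -0.001, -0.002]
contact_force: [-0.3, -0.7, -1.3]
opening: 0.677
```

```bash
cat > held.py <<'E'
from g import *
import sys
def ext(p,s,X):
    q=wproj(p,s,X);return np.array([q[:,0].min(),q[:,0].max(),q[:,1].min()])
if __name__=="__main__":
    n=sys.argv[1];h=float(sys.argv[2])
    s,p=shot("wrist",f"pics/{n}.png"); print(s["tool_pos"],s["contact_force"],s["opening"],rel([.582,.1537,.09],Rdown(),s))
    Rt=R.from_quat(s["eef_rot"]);t=np.linspace(0,2*np.pi,400)
    for zz in(-.0223,-.0223-h):
        print(ext(p,s,Rt.apply(np.c_[.03*np.cos(t),.03*np.sin(t),np.full(400,zz)])+s["tool_pos"]))
    img=p["img"][180:300,190:370];img=np.clip((img/255.)**.5*255,0,255).astype('uint8')
    cv2.imwrite(f"pics/z_{n}.png",cv2.resize(img,None,fx=4,fy=4,interpolation=cv2.INTER_CUBIC))
E
python3 held.py w15 .015
```

```text
[0.58120732 0.15446962 0.08656258] [-0.33765855 -0.66904649 -1.34720515] 0.67689503485237 ([-0.0008, 0.0007, -0.0034], [-0.27, -0.06, 0.14])
[222.38999876 338.80267488 199.86240491]
[217.34810783 344.17654641 208.44291402]
```

View pics/z_w15.png

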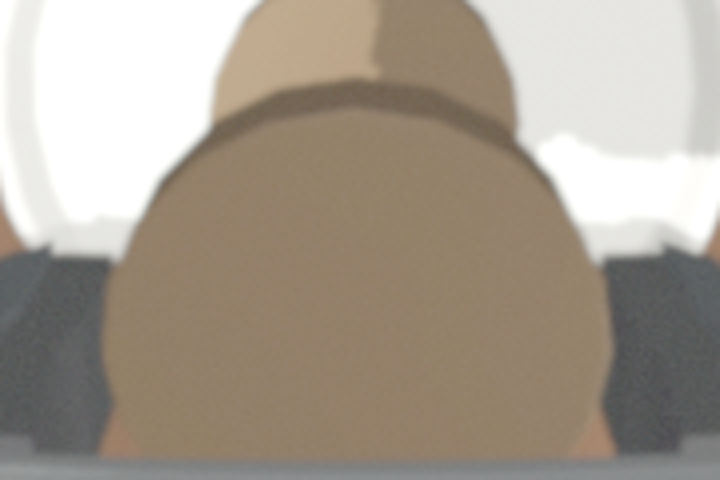

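Middle cake held level. Its edge is 7 px against 9.75 px for the first cake, a 15:20 ratio, so the order is right. Same in-hand offset as before. Descending.

Emit:
carry_out([
  [-0.0005, 0.0004, 0.02, 0.2, 0, 0],
  [-0.001, 0.0007, 0.04, 0.2, 0, 0.1],
  [-0.001, 0.0007, 0.055, 0.2, 0, 0.1],
  [-0.001, 0.0007, 0.065, 0.2, 0, 0.1],
  [-0.001, 0.0007, 0.071, 0.2, 0, 0.1],
  [-0.001, 0.0007, 0.073, 0.2, 0, 0.1],
  [-0.001, 0.0007, 0.073, 0.2, 0, 0.1],
  [-0.001, 0.0007, 0.073, 0.2, 0, 0.1],
])

```text
clock: 22.2
tool_pos: [0.5833, 0.153, 0.016]
eef_rot: [0.676, 0.737, -0.001, -0.002]
contact_force: [-0.1, 0.3, -0.2]
opening: 0.671
```

Run:
```python
from g import *
s=r.get_state();print(s["tool_pos"],s["contact_force"],rel([.5821,.1535,.0033],Rdown(),s))
```

```text
[0.58328882 0.15297176 0.01597202] [-0.0609867   0.32327128 -0.2068469 ] ([0.0006, -0.0011, 0.0127], [-0.23, -0.1, -0.09])
```

Emit:
carry_out([
  [0.0003, -0.0006, 0.003, -0.1, 0, 0],
  [0.0006, -0.0011, 0.006, -0.2, -0.1, 0],
  [0.0006, -0.0011, 0.0085, -0.2, -0.1, 0],
  [0.0006, -0.0011, 0.01, -0.2, -0.1, 0],
  [0.0006, -0.0011, 0.01, -0.2, -0.1, 0],
  [0.0006, -0.0011, 0.01, -0.2, -0.1, 0],
])

```text
clock: 22.8
tool_pos: [0.5817, 0.1533, 0.0054]
eef_rot: [0.676, 0.737, -0.001, -0.0]
contact_force: [0.9, 0.5, -0.1]
opening: 0.676
```

Run:
```python
from g import *
s=r.get_state();print(s["tool_pos"],s["contact_force"],rel([.5821,.1535,.0033],Rdown(),s))
s,p=shot("wrist","pics/w16.png")
```

```text
[0.58169304 0.15327756 0.00535657] [ 0.87226966  0.5375343  -0.11064483] ([0.0002, 0.0004, 0.0021], [-0.09, 0.01, -0.09])
```

View pics/w16.png

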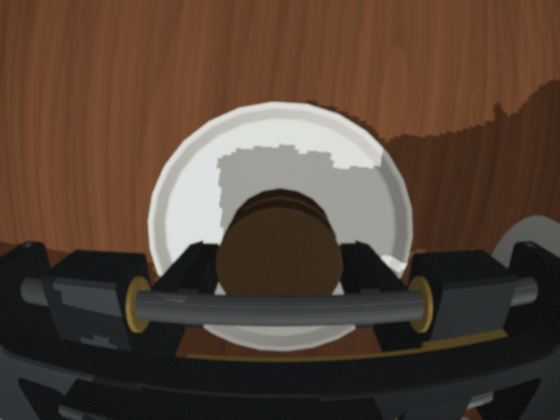

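Aligned: the lower cake shows concentrically behind, at rows 188–200. I'll step down to contact.

Emit:
carry_out([
  [0.0002, 0.0003, 0.0006, 0, 0, 0],
  [0.0002, 0.0003, 0.0012, 0, 0, 0],
  [0.0002, 0.0003, 0.0012, 0, 0, 0],
])

```text
clock: 23.15
tool_pos: [0.5819, 0.1534, 0.0041]
eef_rot: [0.676, 0.737, -0.001, -0.0]
contact_force: [-0.7, -1.0, -1.0]
opening: 0.676
```

Emit:
carry_out([
  [0, 0, 0.0005, 0, 0, 0],
  [0, 0, 0.001, 0, 0, 0],
  [0, 0, 0.001, 0, 0, 0],
])

```text
clock: 23.45
tool_pos: [0.5819, 0.1534, 0.0031]
eef_rot: [0.676, 0.737, -0.001, -0.0]
contact_force: [-0.2, -0.2, -1.0]
opening: 0.671
```

Emit:
carry_out([
  [0, 0, 0.0004, 0, 0, 0],
  [0, 0, 0.0007, 0, 0, 0],
  [0, 0, 0.0007, 0, 0, 0],
])

```text
clock: 23.75
tool_pos: [0.582, 0.1535, 0.0027]
eef_rot: [0.676, 0.737, -0.001, -0.0]
contact_force: [-0.0, -0.0, 2.4]
opening: 0.679
```

Emit:
carry_out([
  [0, 0, 0, 0, 0, 0],
  [0, 0, 0, 0, 0, 0],
  [0, 0, 0, 0, 0, 0],
], fingers=42)

```text
clock: 24.05
tool_pos: [0.5819, 0.1534, 0.0024]
eef_rot: [0.676, 0.737, -0.001, -0.0]
contact_force: [0.4, -0.1, 0.1]
opening: 0.834
```

Emit:
carry_out([
  [0, 0, -0.005, 0, 0, 0],
  [0, 0, -0.02, 0, 0, 0],
  [0, 0, -0.05, 0, 0, 0],
  [0, 0, -0.08, 0, 0, 0],
  [0, 0, -0.09, 0, 0, 0],
  [0, 0, -0.09, 0, 0, 0],
  [0, 0, -0.09, 0, 0, 0],
])

```text
clock: 24.75
tool_pos: [0.5817, 0.1529, 0.092]
eef_rot: [0.676, 0.737, -0.001, -0.0]
contact_force: [0.2, 0.5, -0.2]
opening: 0.838
```

Run:
```python
from g import *
from scipy.spatial.transform import Slerp
s,p=shot("wrist","pics/w17.png");print(s["tool_pos"],s["contact_force"])
t=np.linspace(0,2*np.pi,200)
img=cv2.resize(p["img"][90:310,160:400],None,fx=2.6,fy=2.6,interpolation=cv2.INTER_CUBIC)
for z,rr,c in((.026,.03,(0,255,0)),(.041,.03,(0,0,255)),(.013,.077,(255,0,0))):
    q=((wproj(p,s,np.c_[.582+rr*np.cos(t),.154+rr*np.sin(t),np.full(200,z)])-[160,90])*2.6).astype(int);cv2.polylines(img,[q.reshape(-1,1,2)],True,c,1)
cv2.imwrite("pics/z17.png",img)
r0=R.from_quat(s["eef_rot"]);m=Slerp([0,1],R.concatenate([r0,Rpick()]))(.5)
path([([.535,.02,.185],m),(P(.001,0,.09),Rpick())],[5,5],s)
```

```text
[0.58169903 0.15293475 0.09201318] [ 0.23911809  0.53757842 -0.19667709]
[-0.026, -0.012, -0.018, -3.2, 0.0, -0.0]
[-0.051, -0.023, -0.037, -6.4, 0.0, -0.0]
[-0.077, -0.035, -0.056, -9.7, 0.0, -0.0]
[-0.103, -0.046, -0.074, -12.9, 0.0, -0.0]
[-0.129, -0.058, -0.093, -16.1, 0.0, -0.0]
[-0.161, -0.061, -0.086, -19.3, 0.1, -0.0]
[-0.193, -0.064, -0.079, -22.6, 0.1, -0.1]
[-0.225, -0.068, -0.073, -25.8, 0.1, -0.1]
[-0.258, -0.071, -0.066, -29.0, 0.1, -0.1]
[-0.29, -0.074, -0.059, -32.2, 0.1, -0.1]
```

View pics/z17.png

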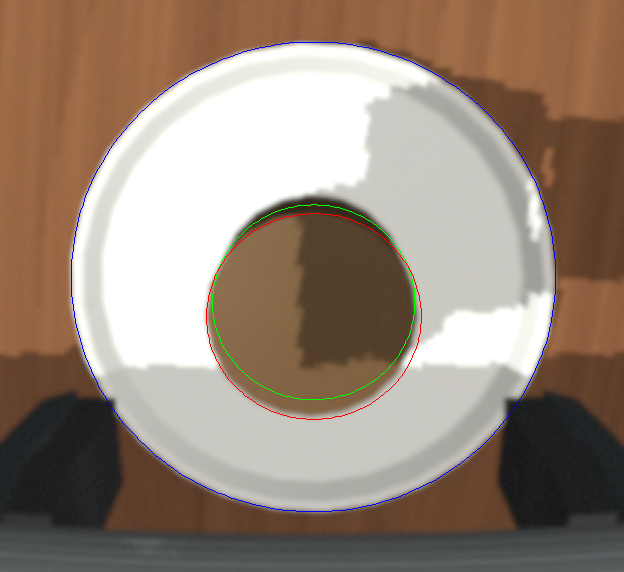

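The dish rim matches (0.582, 0.154) exactly, and the two-cake stack is centred. Next is the thin cake, in the middle channel.

Emit:
carry_out([
  [-0.026, -0.012, -0.02, -3, 0, 0],
  [-0.051, -0.023, -0.04, -6.4, 0, 0],
  [-0.077, -0.035, -0.06, -9.7, 0, 0],
  [-0.103, -0.046, -0.078, -13, 0, 0],
  [-0.129, -0.058, -0.093, -16, 0, 0],
  [-0.161, -0.061, -0.086, -19.3, 0, 0],
  [-0.193, -0.064, -0.079, -22.6, 0.1, 0],
  [-0.225, -0.068, -0.073, -26, 0.1, 0],
  [-0.258, -0.071, -0.066, -29, 0.1, 0],
  [-0.29, -0.074, -0.059, -32.2, 0.1, 0],
  [-0.29, -0.074, -0.059, -32.2, 0.1, 0],
  [-0.29, -0.074, -0.059, -32.2, 0.1, 0],
], fingers=0)

```text
clock: 26.0
tool_pos: [0.5302, -0.147, 0.1486]
eef_rot: [0.653, 0.705, 0.203, 0.186]
contact_force: [-0.0, 0.5, -1.3]
opening: 1.0
```

Emit:
carry_out([
  [0, 0, 0, 0, 0, 0],
  [0, 0, 0, 0, 0, 0],
])

```text
clock: 26.2
tool_pos: [0.5329, -0.141, 0.151]
eef_rot: [0.65, 0.708, 0.204, 0.185]
contact_force: [-0.0, 0.2, -0.4]
opening: 1.007
```

Run:
```python
from g import *
s,p=shot("wrist","pics/w18.png"); print(s["tool_pos"],s["contact_force"],s["opening"],s["q"].round(2))
print(rel(P(.0005,0,-.0223),Rpick(),s))
img=cv2.resize(p["img"][60:330,150:450],None,fx=2.2,fy=2.2,interpolation=cv2.INTER_CUBIC)
draw(img,lambda X:wproj(p,s,X),P,[(0,0,.01)],2.2,np.array([150,60]))
cv2.imwrite("pics/ov18.png",img)
```

```text
[ 0.53292049 -0.14098948  0.15096473] [-0.02204184  0.20597433 -0.44315983] 1.006637124416234 [ 0.82  0.77 -0.84  2.36  2.36  0.49 -1.95]
([-0.0014, 0.0003, 0.1117], [-0.09, -0.14, -0.12])
```

View pics/ov18.png

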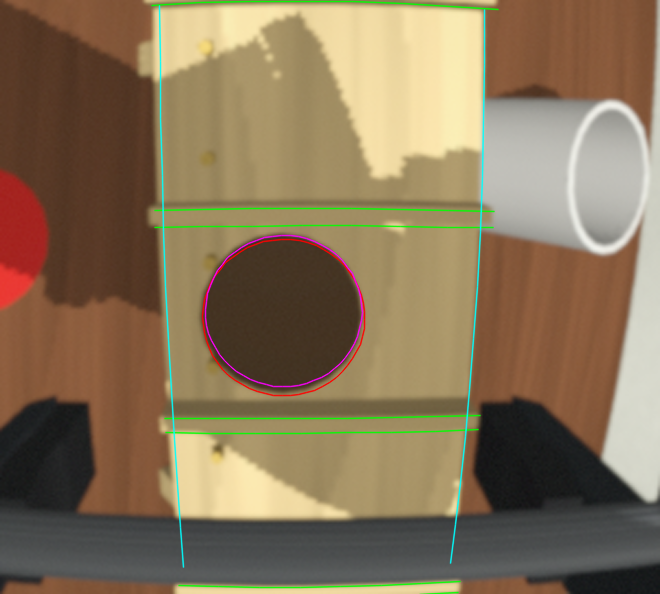

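Emit:
carry_out([
  [-0.0007, 0.0002, 0.02, 0, 0, 0],
  [-0.0014, 0.0003, 0.045, 0, -0.1, -0.1],
  [-0.0014, 0.0003, 0.065, 0, -0.1, -0.1],
  [-0.0014, 0.0003, 0.08, 0, -0.1, -0.1],
  [-0.0014, 0.0003, 0.092, 0, -0.1, -0.1],
  [-0.0014, 0.0003, 0.1, 0, -0.1, -0.1],
  [-0.0014, 0.0003, 0.104, 0, -0.1, -0.1],
  [-0.0014, 0.0003, 0.104, 0, -0.1, -0.1],
  [-0.0014, 0.0003, 0.104, 0, -0.1, -0.1],
])

```text
clock: 27.15
tool_pos: [0.5886, -0.1382, 0.0642]
eef_rot: [0.649, 0.709, 0.203, 0.187]
contact_force: [0.1, -0.4, -0.0]
opening: 1.003
```

Run:
```python
from g import *
s,p=shot("wrist","pics/w19.png"); print(s["tool_pos"],s["contact_force"],s["opening"],s["q"].round(2))
print(rel(P(.0005,0,-.0228),Rpick(),s))
a=p["img"][180:360,120:440];a=np.clip((a/255.)**.5*255,0,255).astype('uint8')
cv2.imwrite("pics/z19.png",cv2.resize(a,None,fx=2,fy=2))
```

```text
[ 0.5885866  -0.13818308  0.06416891] [ 0.07640658 -0.41988382 -0.00529653] 1.003265122042497 [ 0.74  0.99 -0.8   2.26  2.44  0.64 -1.94]
([0.0009, -0.001, 0.0091], [0.03, 0.07, 0.03])
```

View pics/z19.png

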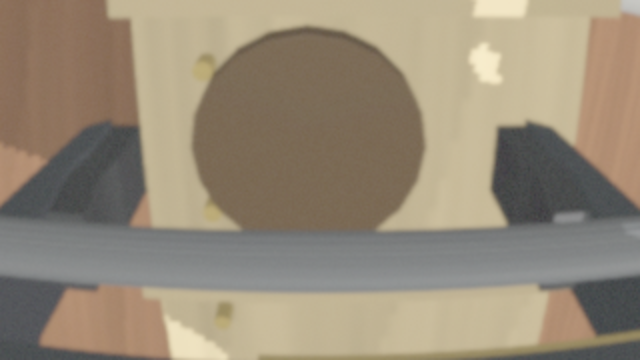

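Emit:
carry_out([
  [0.0004, -0.0005, 0.003, 0, 0, 0],
  [0.0009, -0.001, 0.006, 0, 0, 0],
  [0.0009, -0.001, 0.008, 0, 0, 0],
  [0.0009, -0.001, 0.009, 0, 0, 0],
  [0.0009, -0.001, 0.009, 0, 0, 0],
])

```text
clock: 27.7
tool_pos: [0.5926, -0.137, 0.0554]
eef_rot: [0.649, 0.708, 0.203, 0.187]
contact_force: [0.2, 0.3, 0.1]
opening: 0.998
```

Emit:
carry_out([
  [0, 0, 0, 0, 0, 0],
  [0, 0, 0, 0, 0, 0],
  [0, 0, 0, 0, 0, 0],
  [0, 0, 0, 0, 0, 0],
  [0, 0, 0, 0, 0, 0],
], fingers=255, grip_force=12)

```text
clock: 28.2
tool_pos: [0.5925, -0.137, 0.0556]
eef_rot: [0.649, 0.708, 0.203, 0.187]
contact_force: [-0.6, 0.3, 0.6]
opening: 0.673
```

Run:
```python
from g import *
s,p=shot("wrist","pics/w20.png"); print(s["tool_pos"],s["contact_force"],s["opening"],rel(P(.0005,0,-.0223),Rpick(),s))
a=p["img"][180:360,120:440];a=np.clip((a/255.)**.5*255,0,255).astype('uint8')
cv2.imwrite("pics/z20.png",cv2.resize(a,None,fx=2,fy=2))
```

```text
[ 0.59253142 -0.13703283  0.05563544] [-0.64120477  0.30410786  0.62038141] 0.6734390081666147 ([0.0001, 0.0001, -0.0008], [0.02, 0.07, 0.01])
```

View pics/z20.png

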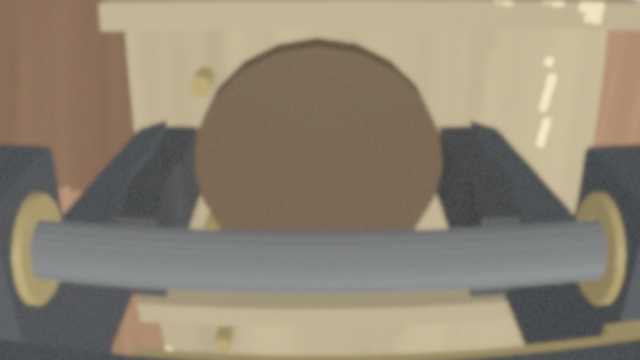

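Gripped (59.3 mm). The thin cake's underside is at tool z ≈ -0.0231. Lifting.

Emit:
carry_out([
  [0, 0, -0.004, 0, 0, 0],
  [0, 0, -0.012, 0, 0, 0],
  [0, 0, -0.025, 0, 0, 0],
  [0, 0, -0.045, 0, 0, 0],
  [0, 0, -0.07, 0, 0, 0],
  [0, 0, -0.09, 0, 0, 0],
  [0, 0, -0.1, 0, 0, 0],
  [0, 0, -0.1, 0, 0, 0],
])

```text
clock: 29.05
tool_pos: [0.5392, -0.142, 0.1418]
eef_rot: [0.649, 0.709, 0.203, 0.188]
contact_force: [-0.2, -0.0, -0.3]
opening: 0.673
```

Run:
```python
from g import *
from scipy.spatial.transform import Slerp
s=r.get_state();print(s["opening"],s["tool_pos"]);r0=R.from_quat(s["eef_rot"]);m=Slerp([0,1],R.concatenate([r0,Rdown()]))(.5)
path([([.535,.02,.185],m),([.582,.1535,.105],Rdown())],[5,5])
```

```text
0.6729564042634659 [ 0.53917542 -0.14200648  0.14175777]
[0.032, 0.006, -0.006, 3.2, 0.0, 0.0]
[0.065, 0.013, -0.013, 6.4, 0.0, 0.0]
[0.097, 0.019, -0.019, 9.7, 0.1, 0.0]
[0.129, 0.025, -0.025, 12.9, 0.1, 0.0]
[0.162, 0.032, -0.032, 16.1, 0.1, 0.0]
[0.188, 0.033, -0.012, 19.3, 0.1, 0.0]
[0.213, 0.035, 0.008, 22.5, 0.1, 0.0]
[0.239, 0.036, 0.027, 25.7, 0.1, 0.0]
[0.265, 0.037, 0.047, 29.0, 0.2, 0.0]
[0.291, 0.039, 0.067, 32.2, 0.2, 0.0]
```

Emit:
carry_out([
  [0.032, 0.006, -0.008, 3.2, 0, 0],
  [0.065, 0.013, -0.016, 6.4, 0, 0],
  [0.097, 0.019, -0.022, 9.7, 0.1, 0],
  [0.129, 0.025, -0.027, 13, 0.1, 0],
  [0.162, 0.032, -0.032, 16, 0.1, 0],
  [0.188, 0.033, -0.012, 19.3, 0.1, 0],
  [0.213, 0.035, 0.008, 22.5, 0.1, 0],
  [0.239, 0.036, 0.027, 25.7, 0.1, 0],
  [0.265, 0.037, 0.047, 29, 0.2, 0],
  [0.291, 0.039, 0.067, 32.2, 0.2, 0],
  [0.291, 0.039, 0.067, 32.2, 0.2, 0],
  [0.291, 0.039, 0.067, 32.2, 0.2, 0],
])

```text
clock: 30.25
tool_pos: [0.5818, 0.1584, 0.1017]
eef_rot: [0.674, 0.739, -0.0, -0.003]
contact_force: [-0.4, -0.5, 0.4]
opening: 0.673
```

Emit:
carry_out([
  [0, 0, 0, 0, 0, 0],
  [0, 0, 0, 0, 0, 0],
])

```text
clock: 30.45
tool_pos: [0.5826, 0.1519, 0.1041]
eef_rot: [0.676, 0.737, -0.001, -0.001]
contact_force: [-0.4, -0.5, -0.8]
opening: 0.671
```

```bash
sed -i 's/-.0223/-.0231/g' held.py; python3 held.py w21 .010
```

```text
[0.58260532 0.15191383 0.10405154] [-0.39566113 -0.47201712 -0.76407142] 0.6711610154656277 ([0.0018, -0.0004, 0.0141], [-0.12, -0.0, -0.07])
[222.14395655 339.07032568 200.2696154 ]
[218.84531572 342.58710508 205.85853192]
```

View pics/z_w21.png

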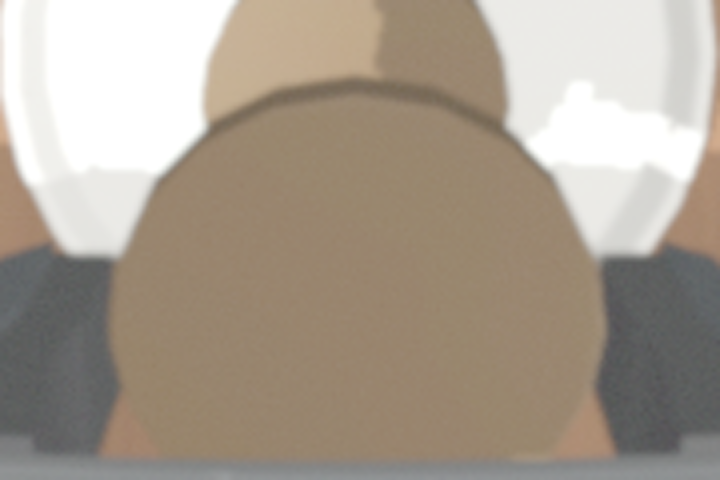

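Emit:
carry_out([
  [0.0005, -0.0003, 0.02, -0.1, 0, 0],
  [0.001, -0.0006, 0.042, -0.1, 0, 0],
  [0.001, -0.0006, 0.058, -0.1, 0, 0],
  [0.001, -0.0006, 0.068, -0.1, 0, 0],
  [0.001, -0.0006, 0.074, -0.1, 0, 0],
  [0.001, -0.0006, 0.076, -0.1, 0, 0],
  [0.001, -0.0006, 0.076, -0.1, 0, 0],
  [0.001, -0.0006, 0.076, -0.1, 0, 0],
])

```text
clock: 31.3
tool_pos: [0.5824, 0.1557, 0.0286]
eef_rot: [0.675, 0.737, 0.001, -0.001]
contact_force: [0.0, 0.9, -0.6]
opening: 0.672
```

Run:
```python
from g import *
s=r.get_state();print(s["tool_pos"],s["contact_force"],rel([.5820,.1531,.0175],Rdown(),s))
```

```text
[0.58238712 0.15565433 0.02858911] [ 0.01359281  0.87276966 -0.64597916] ([-0.0025, -0.0006, 0.0111], [0.07, -0.15, 0.03])
```

Emit:
carry_out([
  [-0.001, -0.0003, 0.003, 0, 0, 0],
  [-0.002, -0.0006, 0.006, 0, -0.1, 0],
  [-0.0025, -0.0006, 0.0075, 0, -0.1, 0],
  [-0.0025, -0.0006, 0.0085, 0, -0.1, 0],
  [-0.0025, -0.0006, 0.0085, 0, -0.1, 0],
  [-0.0025, -0.0006, 0.0085, 0, -0.1, 0],
])

```text
clock: 31.9
tool_pos: [0.5816, 0.1529, 0.0195]
eef_rot: [0.675, 0.737, 0.0, -0.0]
contact_force: [-0.2, 0.8, 0.2]
opening: 0.675
```

Run:
```python
from g import *
s=r.get_state();print(s["tool_pos"],s["contact_force"],rel([.5820,.1531,.0175],Rdown(),s))
s,p=shot("wrist","pics/w22.png")
img=p["img"][160:300,190:370];img=np.clip((img/255.)**.5*255,0,255).astype('uint8')
cv2.imwrite("pics/z22.png",cv2.resize(img,None,fx=4,fy=4,interpolation=cv2.INTER_CUBIC))
```

```text
[0.58159202 0.15290899 0.01949983] [-0.19803237  0.75853559  0.15595535] ([0.0002, 0.0004, 0.002], [0.01, -0.03, 0.03])
```

View pics/z22.png

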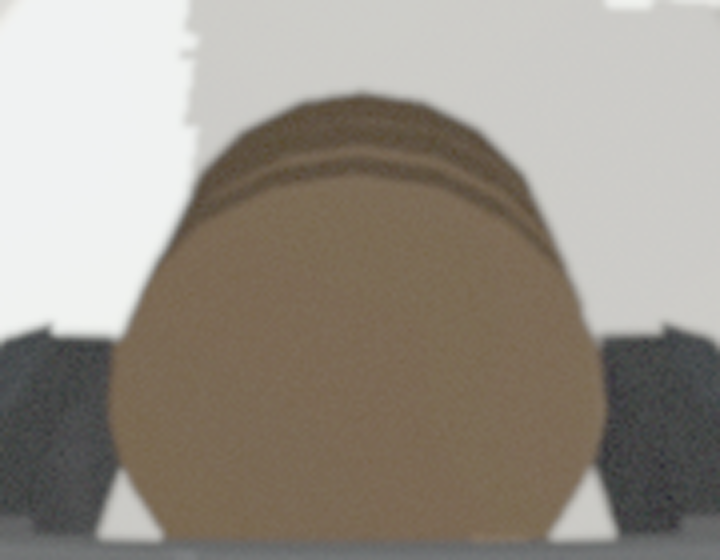

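Emit:
carry_out([
  [0.0002, 0.0003, 0.0006, 0, 0, 0],
  [0.0002, 0.0003, 0.0012, 0, 0, 0],
  [0.0002, 0.0003, 0.0012, 0, 0, 0],
])

```text
clock: 32.25
tool_pos: [0.5818, 0.153, 0.0182]
eef_rot: [0.675, 0.737, 0.0, -0.0]
contact_force: [-0.4, -0.6, 0.2]
opening: 0.671
```

Emit:
carry_out([
  [0, 0, 0.0004, 0, 0, 0],
  [0, 0, 0.0007, 0, 0, 0],
  [0, 0, 0.0007, 0, 0, 0],
])

```text
clock: 32.55
tool_pos: [0.5818, 0.1531, 0.0175]
eef_rot: [0.675, 0.737, 0.0, -0.0]
contact_force: [0.5, -0.4, -0.5]
opening: 0.678
```

Emit:
carry_out([
  [0, 0, 0.0004, 0, 0, 0],
  [0, 0, 0.0007, 0, 0, 0],
  [0, 0, 0.0007, 0, 0, 0],
])

```text
clock: 32.85
tool_pos: [0.5819, 0.1531, 0.0171]
eef_rot: [0.675, 0.737, 0.0, -0.0]
contact_force: [-1.1, -0.5, 2.2]
opening: 0.676
```

Contact at 2 N. I'll release and retreat.

Emit:
carry_out([
  [0, 0, 0, 0, 0, 0],
  [0, 0, 0, 0, 0, 0],
  [0, 0, 0, 0, 0, 0],
], fingers=42)

```text
clock: 33.15
tool_pos: [0.5819, 0.1531, 0.0168]
eef_rot: [0.675, 0.737, 0.0, -0.0]
contact_force: [0.6, 0.5, 0.5]
opening: 0.835
```

Emit:
carry_out([
  [0, 0, -0.005, 0, 0, 0],
  [0, 0, -0.02, 0, 0, 0],
  [0, 0, -0.05, 0, 0, 0],
  [0, 0, -0.09, 0, 0, 0],
  [0, 0, -0.13, 0, 0, 0],
  [0, 0, -0.13, 0, 0, 0],
  [0, 0, -0.13, 0, 0, 0],
  [0, 0, -0.13, 0, 0, 0],
])

```text
clock: 33.95
tool_pos: [0.5812, 0.1523, 0.1463]
eef_rot: [0.675, 0.737, -0.001, -0.0]
contact_force: [0.1, -0.2, 0.4]
opening: 0.828
```

Run:
```python
from g import *
s,p=shot("wrist","pics/w23.png");print(s["tool_pos"],s["contact_force"],s["opening"])
t=np.linspace(0,2*np.pi,200)
img=cv2.resize(p["img"][90:310,160:400],None,fx=2.6,fy=2.6,interpolation=cv2.INTER_CUBIC)
for z,rr,c in((.026,.03,(0,255,0)),(.051,.03,(0,0,255)),(.013,.077,(255,0,0))):
    q=((wproj(p,s,np.c_[.582+rr*np.cos(t),.154+rr*np.sin(t),np.full(200,z)])-[160,90])*2.6).astype(int);cv2.polylines(img,[q.reshape(-1,1,2)],True,c,1)
cv2.imwrite("pics/z23.png",img)
s,p2=shot("side","pics/s23.png");b=p2["img"][190:310,220:360];cv2.imwrite("pics/s23c.png",cv2.resize(b,None,fx=5,fy=5,interpolation=cv2.INTER_CUBIC))
s,p3=shot("top","pics/t23.png")
for l in["dish","kettle","teapot","mug_a"]: print(l,[(d["p"],np.round(d["xyz"],3)) for d in r.spot_point(p2,l)][:2])
```

```text
[0.58123362 0.15229771 0.14634342] [ 0.12127465 -0.24260303  0.36477099] 0.8279790995854958
dish [(0.94, array([ 0.581,  0.156, -0.001]))]
kettle [(0.84, array([ 0.585, -0.472,  0.003]))]
teapot [(0.69, array([ 0.574,  0.445, -0.   ]))]
mug_a [(0.86, array([0.772, 0.142, 0.   ])), (0.8, array([ 0.771, -0.07 ,  0.004]))]
```

View pics/z23.png

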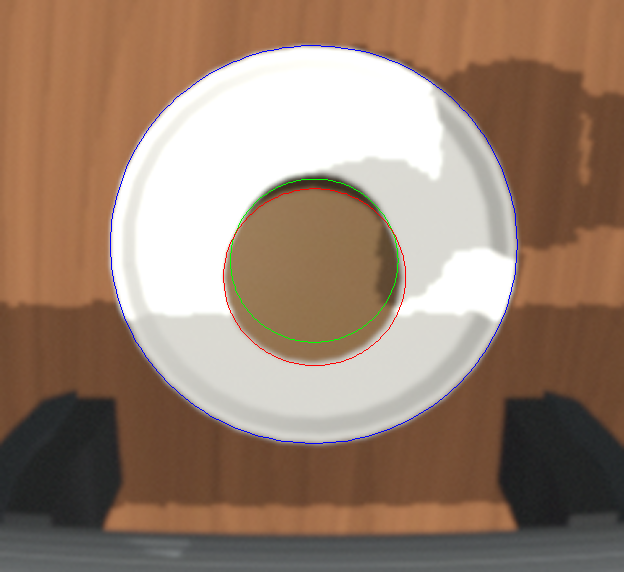

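View pics/s23c.png

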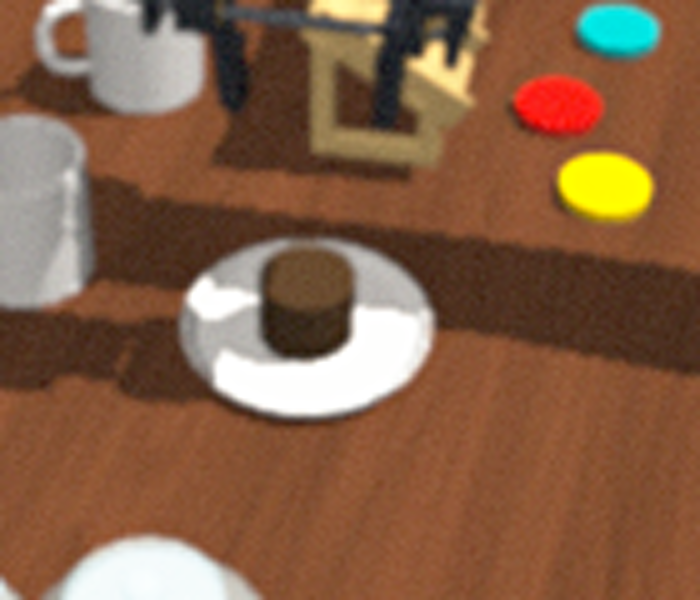

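View pics/t23.png

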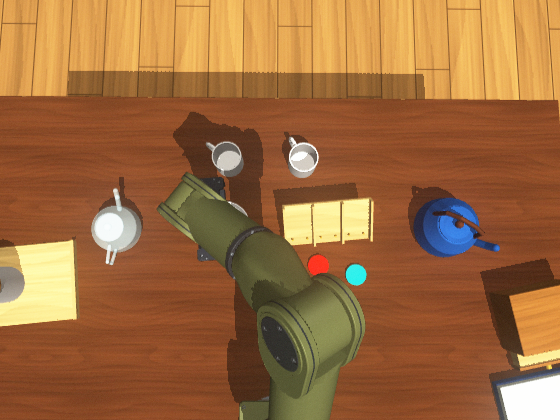

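The stack is straight and centred. The dish rim matches its earlier position, the stand is empty, and the bystanders and look-alikes are where they were. I'll hand it in.

Run:
```python
from plant import r
print(r.finish_job())
```

```text
the job is handed in; nothing more can be done
None
```

The three brown cakes are stacked in the middle of the dish: thickest at the bottom, the middle one on it, thinnest on top. I let go of the stack and backed the gripper off, then handed the job in at about 34 s of the 72 s allowed.

**Last checks:**
- **Stack:** in the wrist and side pictures it stands straight, with the cakes concentric to about 1 mm and centred on the dish at about (0.582, 0.154).
- **Surroundings:** the dish, kettle, teapot and mugs are where they were before, within the networks' error. The red, turquoise and yellow look-alikes were not touched.
- **Cake order:** the visible edge heights while held were about 9.75, 7 and 4.2 px, which fits 20, 15 and 10 mm.

**What went wrong or disagreed:**
- **First grasp missed:** the fingers closed above the thick cake without touching it. In the pictures the fingertips end about 26 mm behind the reported TCP, which disagrees with the description. I went deeper in small steps and all three grasps then held.
- **Setting down:** the thick cake was pressed with about 12 N for a moment before I eased off. The other two touched down at 2 to 2.5 N.
- **First approach:** the arm ran close to a wrist joint limit and drifted off the intended path. It recovered before reaching the stand.

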